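# Refit the roller and guard of a bottle roller

### The arm

A 7-joint arm with a two-finger parallel gripper is mounted at the origin on the work surface. World frame = base frame: x ahead of the robot, y to its left, z up, the work surface at z = 0. Lengths are in mm, angles in rad, forces in N, time in s.
With the tool pointing down it reaches from about 425 to 950 mm from the base axis. Payload 4.7 kg.
Tool frame: the origin (TCP) lies at the very end of the fingers, on their centre line; the grasp point (between the pads) lies 19 mm behind it; z points along the fingers, y is the direction in which the jaws open and shut (so a half turn about z gives the same grasp; the last joint's range is limited). The gripper opens to 87 mm and grips with 3 to 60 N. Pads are 19 mm wide; open, the fingers measure 117 mm over their backs; the gripper's body (75 mm by 190 mm) begins 51 mm behind the grasp point.
Start: joints at [1.283, 0.469, -0.049, 1.532, 0.024, 1.141, -0.082], TCP at [172.793, -652.527, 222.573] pointing down, gripper open.
Joint ranges: [-2.59, 2.59], [-0.33, 1.99], [-1.39, 1.29], [0.1, 2.45], [-1.04, 4.18], [0.21, 1.99], [-2.66, 2.66]. Speed limits (rad/s): [2.57, 2.57, 3.14, 3.14, 3.14, 3.14, 3.14].

### API

Orientations are given as a unit quaternion [x, y, z, w].
In Python, from rig import sensors, camera, camera_info, ticket, regions_of, spot_point gives the robot as it stands. The module is installed in compiled form; this text tells all that it offers.
- The arm moves only by the shell command python3 -m creep 'ROWS'. ROWS is JSON, a list of rows, each an object with "fingers": the closure, from -1 (fully open) to 1 (shut); "linear": the shift along the tool's x, y, z as a fraction of full scale, a list of three; "rot": the turn, a rotation vector about the tool's x, y, z as a fraction of full scale, a list of three. In form: [{"fingers": fingers, "linear": [tx, ty, tz], "rot": [rx, ry, rz]}, ...]. A call has 1 to 5 rows; each row shifts and turns the commanded pose from where the row before left it, along the tool's axes as they then stand; what a row does not reach is not made up. Full scale, the value 1, is 0.02 m for a shift and 0.1 rad for a turn. A row lasts 1/12 s, in which the tool goes at most 41.7 mm and 7.16 degrees, less where a joint would pass 70% of its speed; a pose out of reach is approached as far as the arm can. A call with a number of a shift or a turn outside -1 to 1 is refused whole. A call with a gripper value outside its range is refused whole. The fingers move at their own pace and stop on an object; the grip force is fixed at half the most. Time passes only in rows, so rows that do not move let the fingers close. It gives the time, the measured TCP pose, the force and the opening at its end, in the units of the state.
- sensors.observe(): the state, without advancing time (a new reading comes with each control period).
- camera(name): name is "scene" or "top" or "wrist"; returns the picture (384x512x3 uint8, red, green, blue); there is no depth.
- camera_info(name): a dict with "camera_matrix" (3x3 intrinsics, pixels), "dist_coeffs" ([k1, k2, p1, p2, k3] as OpenCV has them; the pictures are not rectified), "extrinsics" (4x4, takes a point from world to camera coordinates). Camera axes: x right, y down, z forward; pixel columns grow to the right and rows downward; lengths in mm; the calibration is good to about 2 mm. A picture is of the moment at which its call begins: read the wrist's pose just before it. camera_info takes no time and is no camera call; for the wrist camera it gives the pose at the moment of the call.
- ticket.sign_off(): hands the job in, once; it reports no verdict.
Trained networks look in the newest picture that a camera, given by its name, has taken for a name from the list of things; names that differ only in an ending like _2 or _b are one class to them, and where a whole thing is asked for, a point or a joint stands for the part that bears it (a point fixed in the world has none). Each returns a list of dicts, best first, with "conf" (0 to 1); they miss things now and then, are a little off and sometimes report something else, mostly with a low value. They report only what shows in the picture. A call takes as long as a camera call. They do not tell look-alikes from the thing itself.
- regions_of(camera, target): "pixels" (384x512 bool, what is visible of it).
- spot_point(camera, target): "position" ([x, y, z] in mm, in the coordinates of the camera as it stood for that picture, good to about 4 mm: a listed point, or the origin of a listed thing).
The state is a dict: "t": time; "q": joint angles; "qd": joint speeds; "joint_efforts": joint torques, N m; "position": TCP position; "ee_rot": TCP orientation; "force": force on the tool from outside, world axes, zero at the start; "ft_torque": the same for the moment, N m; "finger_gap": opening from 0.0 (shut) to 1.0 (fully open).
Only numpy, scipy, OpenCV 4.12 (cv2) and the standard library are available. Lean on these libraries where they do the work, as an engineer would, in place of code of your own. Each camera call takes 0.05 s, during which the arm holds its last target.

### The job

Lift the loose grey rubber roller off its wooden rest and lower it gently, without dropping it, into the two open slots of the bottle roller, its red wheel on the same side as the red wheel of the roller already fitted, until both axle ends sit fully home. Then take the orange guard from its stand and push it straight down into the spring clips at that end of the machine, fully home and upright. Let go of everything and leave the glassware, bottle and pan standing where they are.

Things in the scene. Friction and masses are not known exactly. Their poses are not given: they have to be found in the camera images.
- cradle: Bottle roller, fixed: white base 190 (x) by 265 (y) by 30 mm high; two upright aluminium end plates, 150 mm wide, 8 mm thick, 110 mm high, at y = -87 and +87 mm. Origin on the bench midway between the plates, z up. A grey roller 40 mm thick is fitted at x = +45 mm, along y, its red wheel at the -y end. Open slots (blue pads below) at x = -45 mm. Guard clips along the line y = -135 mm
- slot_drive (a point): Where the axle's middle must lie in the slot of the end plate at the red wheel side, 80 mm above the bench, mid plate. The slot is upright, open at the top, 13 mm wide, its floor 5 mm below this point; from 18 mm above this point it flares to 30 mm wide at the plate's top, 30 mm above. Axes as the cradle's
- slot_plain (a point): The same point in the other, equal end plate, 174 mm away along the cradle's +y
- guard_home (a point): Where the guard's centre must be when home: 87.5 mm above the bench, 57.5 mm above the base on which the guard then stands. Axes as the cradle's. Clips 33 to 78 mm either side along x: guide walls 11 mm apart, flared, to 68 mm above the bench; end stops 156 mm apart. Blue jaws (9.5 mm above the base) yield 2 mm a side and snap in the guard's groove: about 8 to 14 N from 11 to 4 mm before home
- roller_mid (a point): Centre of the loose roller, axis along its y: grey body 40 mm thick, 160 mm long (3 mm to spare at each end between the plates); steel axle 10 mm thick, to 110 mm at the -y end, with a red wheel 36 mm across at 97 to 107 mm, to 100 mm at +y. 0.3 to 0.55 kg. Starts level, centre 50 mm above the bench, on a wooden rest: V blocks 14 mm wide, 60 mm either side of the middle, 45 mm high
- roller_drive (a point): On the loose roller's axis, 87 mm from the centre towards the red wheel: the part of the axle that lies in the slot
- roller_plain (a point): On the loose roller's axis, 87 mm from the centre towards the plain end
- guard_mid (a point): Centre of the orange guard, an upright panel 150 mm long (x), 8 mm thick (y), 115 mm high; same either way round. Black grip rail on its upper edge, 70 mm long, 16 mm thick, 39.5 to 57.5 mm above this centre. About 0.16 kg. Starts upright in a grey stand, foot 12 mm above the bench, between walls 10 mm apart, 47 mm high: lift it straight up over 40 mm to free it. Rounded foot, groove above
- wash_bottle_mid (a point): White wash bottle with red cap, to be left alone: 66 mm thick, 205 mm high with its spout, point on its axis 80 mm up
- flask_mid (a point): Glass flask with blue stopper, to be left alone: 72 mm thick at the bottom, 171 mm high, point on its axis 80 mm up
- cylinder_mid (a point): Clear measuring cylinder with blue rings, to be left alone: foot 68 mm across, 32 mm thick, 200 mm high, point on its axis half-way up
- pan_mid (a point): Round steel pan, to be left alone: 100 mm across, 45 mm high, point on its axis half-way up
There are look-alikes about, which are no part of the job. There is more than one size of the part that bears roller_mid; the job needs the largest. Of the things like the part that bears guard_mid, leave any that is pink; of the rest the smaller one is meant.

How it is judged:
By the outcome, as a careful person would: the job done as asked, in the order asked, and still so for the second after the job is handed in, with the robot touching nothing.
It also fails if it takes over 72 s, if anything falls off the work surface, if the arm or the gripper's body presses on something with over 40 N, if the wrist force passes 120 N, or if a joint passes its speed limit or range.

## Working session

There is one attempt and no reset: what is moved stays moved. The work goes in short steps, Python scripts to look and compute and a shell command to move; the robot and the scene stay as the last step left them, time stands still between calls to the robot, and variables do not carry over. Pictures are saved under pics/ and viewed, and the job is handed in when it is done.

```bash
mkdir -p pics; ls
cat > h.py <<'E'
import numpy as np, cv2
from rig import sensors, camera, camera_info, ticket, regions_of, spot_point
def save(n,img,s=1.5): cv2.imwrite('pics/'+n+'.png',cv2.cvtColor(cv2.resize(img,None,fx=s,fy=s,interpolation=cv2.INTER_CUBIC),cv2.COLOR_RGB2BGR))
def toworld(cam,p,ci=None):
    T=np.array((ci or camera_info(cam))["extrinsics"]); return (np.linalg.inv(T)@np.r_[p,1])[:3]
def proj(cam,P,ci=None):
    ci=ci or camera_info(cam);T=np.array(ci["extrinsics"]);P=np.atleast_2d(P).astype(float)
    return cv2.projectPoints(P,cv2.Rodrigues(T[:3,:3])[0],T[:3,3],np.array(ci["camera_matrix"]),np.array(ci["dist_coeffs"]))[0][:,0]
def ray(cam,uv,z,ci=None):
    "pixels -> world on plane z"
    ci=ci or camera_info(cam);T=np.array(ci["extrinsics"]);K=np.array(ci["camera_matrix"])
    n=cv2.undistortPoints(np.array(uv,float).reshape(-1,1,2),K,np.array(ci["dist_coeffs"]))[:,0]
    d=np.c_[n,np.ones(len(n))]@T[:3,:3]; o=-T[:3,:3].T@T[:3,3]
    return o+d*((z-o[2])/d[:,2])[:,None]
E
python3 - <<'E'
from h import *
for c in("scene","top"):
    save(c+'0',camera(c)); ci=camera_info(c); print(c,np.round(np.linalg.inv(np.array(ci["extrinsics"]))[:3],2).tolist(),np.round(ci["camera_matrix"],0).tolist())
    for t in("cradle","slot_drive","slot_plain","guard_home","roller_mid","roller_drive","roller_plain","guard_mid","wash_bottle_mid","flask_mid","cylinder_mid","pan_mid"):
        for r in spot_point(c,t): print(t,round(r["conf"],2),toworld(c,r["position"]).round(0),proj(c,toworld(c,r["position"])).round(0)[0])
print(sensors.observe())
E
```

```text
pics
scene [[0.3, 0.65, -0.69, 1433.29], [0.95, -0.22, 0.21, -371.88], [-0.02, -0.72, -0.69, 1016.96]] [[383.0, 0.0, 254.0], [0.0, 383.0, 191.0], [0.0, 0.0, 1.0]]
cradle 0.85 [598. 249.  -0.] [351. 206.]
slot_drive 0.95 [566. 164.  79.] [329. 190.]
slot_plain 0.66 [ 493. -164.   54.] [235. 201.]
slot_plain 0.63 [547. 335.  83.] [369. 175.]
guard_home 0.68 [612. 119.  92.] [323. 198.]
roller_mid 0.96 [ 491. -161.   48.] [236. 202.]
roller_mid 0.69 [ 155. -304.   16.] [182. 161.]
roller_drive 0.74 [601. 252.  -0.] [352. 206.]
roller_drive 0.7 [ 571. -203.   52.] [230. 220.]
roller_drive 0.59 [862. -29.  14.] [311. 283.]
roller_drive 0.58 [ 198. -260.   17.] [194. 165.]
roller_drive 0.51 [549. 334.  83.] [369. 176.]
roller_plain 0.65 [ 418. -123.   53.] [240. 185.]
roller_plain 0.63 [758.  32.  15.] [315. 251.]
roller_plain 0.52 [ 120. -354.   15.] [168. 158.]
guard_mid 0.94 [ 287. -545.   72.] [121. 183.]
guard_mid 0.79 [ 564. -342.   70.] [189. 224.]
guard_mid 0.59 [ 770. -358.   57.] [197. 278.]
wash_bottle_mid 0.84 [ 653. -124.   77.] [260. 227.]
flask_mid 0.81 [380. 109.  81.] [295
[... 1239 characters left out ...]
[345. 238.]
{'t': 1.3, 'q': array([ 1.283063  ,  0.4685564 , -0.04859163,  1.53247378,  0.0241084 ,
        1.1409808 , -0.08226196]), 'qd': array([ 0.00118654, -0.00107534,  0.00053175, -0.00347605,  0.00082149,
       -0.00026862,  0.001661  ]), 'joint_efforts': array([ 5.06820740e-06, -5.07834148e+01, -8.02663900e-02, -2.36455929e+01,
       -6.11429312e-02,  3.11379251e-02,  3.55464999e-05]), 'position': array([ 172.81669165, -652.54212956,  222.61337397]), 'ee_rot': array([9.91634537e-01, 1.29077256e-01, 2.74732760e-05, 7.98386651e-05]), 'force': array([-0.26634024, -0.05674311, -0.26120087]), 'ft_torque': array([ 0.00936318, -0.0453822 , -0.04816355]), 'finger_gap': 1.0010445891055388}
```

View pictures.

View pics/scene0.png

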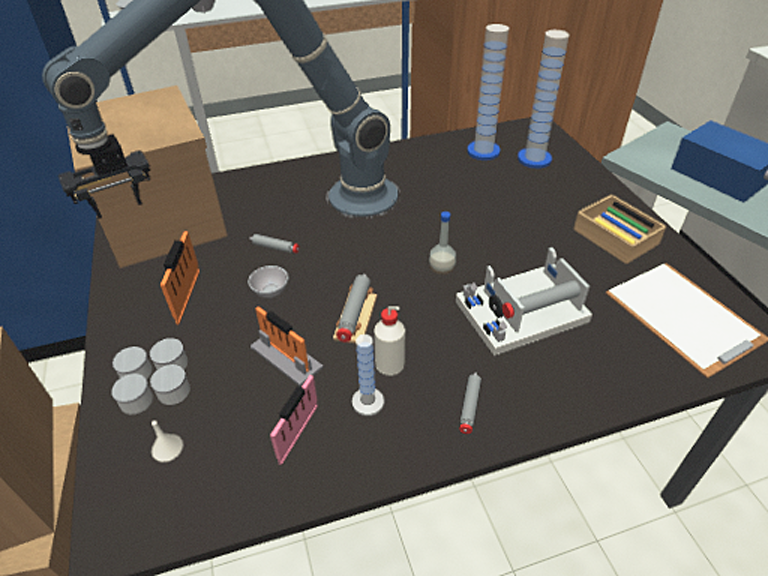

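View pics/top0.png

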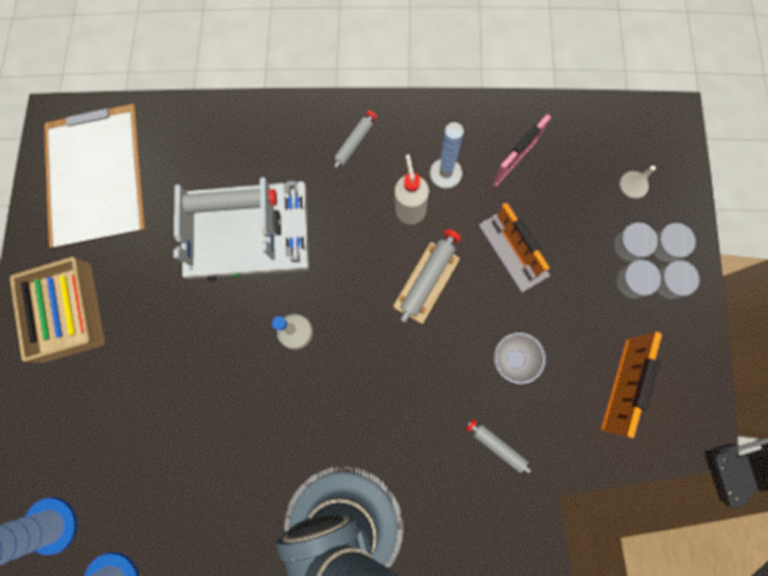

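Roller candidates in scene px (full resolution): the one on the wooden rest at (236,202), and two small ones lying loose at (182,161) and (313,267). The one on the rest is the largest. Guards: large orange at (121,183), orange in the grey stand at (189,224) which is smaller, pink at (197,278). I'll confirm with an enlarged crop.

```bash
python3 - <<'E'
from h import *
im=camera("scene"); save('crop1',im[130:330,90:340],3)
E
python3 -m creep '[{"fingers":-1,"linear":[0,0,-1],"rot":[0,0,-1]},{"fingers":-1,"linear":[0,0,-1],"rot":[0,0,-1]},{"fingers":-1,"linear":[0,0,-1],"rot":[0,0,-1]},{"fingers":-1,"linear":[0,0,-1],"rot":[0,0,-1]},{"fingers":-1,"linear":[0,0,-1],"rot":[0,0,-1]}]'
```

```text
t: 1.77
position: [172.7, -652.4, 323.6]
ee_rot: [0.928, 0.373, -0.0, 0.0]
force: [-0.2, -0.8, -0.3]
finger_gap: 1.004
```

View pics/crop1.png

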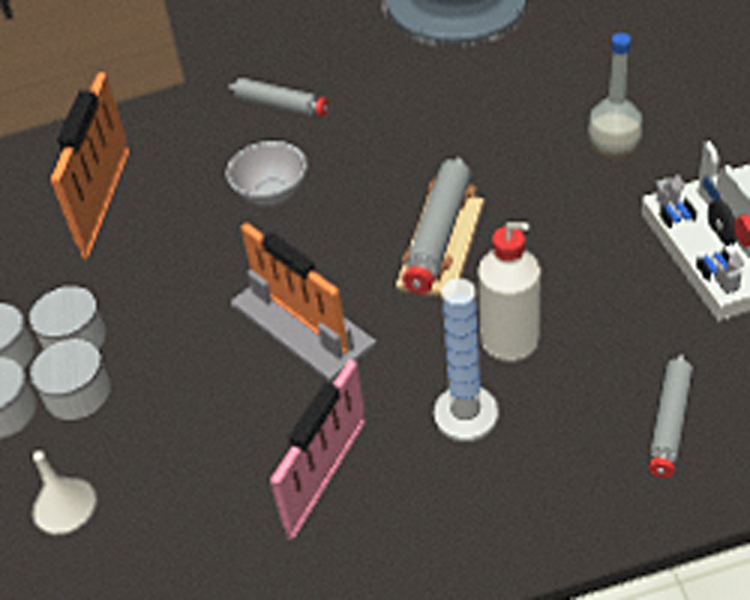

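The crop confirms both: the thick roller on the wooden rest at crop (440,220), and the short orange guard in its grey stand at (295,285). Next I turn the tool and travel to the roller.

```bash
R='x'; python3 -m creep '[{"fingers":-1,"linear":[0,0,0],"rot":[0,0,-1]},{"fingers":-1,"linear":[0,0,0],"rot":[0,0,-1]},{"fingers":-1,"linear":[0,0,0],"rot":[0,0,-1]},{"fingers":-1,"linear":[0,0,0],"rot":[0,0,-1]},{"fingers":-1,"linear":[0,0,0],"rot":[0,0,-1]}]' | tail -1
python3 -m creep '[{"fingers":-1,"linear":[0,0,0],"rot":[0,0,-1]},{"fingers":-1,"linear":[0,0,0],"rot":[0,0,-1]},{"fingers":-1,"linear":[0,0,0],"rot":[0,0,-1]},{"fingers":-1,"linear":[0,0,0],"rot":[0,0,-1]},{"fingers":-1,"linear":[0,0,0],"rot":[0,0,-1]}]' | tail -1
python3 -m creep '[{"fingers":-1,"linear":[0,0,0],"rot":[0,0,-1]},{"fingers":-1,"linear":[0,0,0],"rot":[0,0,-1]},{"fingers":-1,"linear":[0,0,0],"rot":[0,0,-1]},{"fingers":-1,"linear":[0,0,0],"rot":[0,0,-1]},{"fingers":-1,"linear":[0,0,0],"rot":[0,0,-1]}]' | tail -1
python3 -m creep '[{"fingers":-1,"linear":[0,0,0],"rot":[0,0,-1]},{"fingers":-1,"linear":[0,0,0],"rot":[0,0,-1]},{"fingers":-1,"linear":[0,0,0],"rot":[0,0,-1]},{"fingers":-1,"linear":[0,0,0],"rot":[0,0,-1]},{"fingers":-1,"linear":[-0.1,1,0],"rot":[0,0,0]}]'
```

```text
finger_gap: 0.997
finger_gap: 1.001
finger_gap: 1.001
t: 3.43
position: [180.0, -638.5, 321.5]
ee_rot: [0.24, 0.971, -0.001, -0.001]
force: [-1.3, -0.1, -0.4]
finger_gap: 1.003
```

```bash
python3 -m creep '[{"fingers":-1,"linear":[-0.1,1,0],"rot":[0,0,0]},{"fingers":-1,"linear":[-0.1,1,0],"rot":[0,0,0]},{"fingers":-1,"linear":[-0.1,1,0],"rot":[0,0,0]},{"fingers":-1,"linear":[-0.1,1,0],"rot":[0,0,0]},{"fingers":-1,"linear":[-0.1,1,0],"rot":[0,0,0]}]' | head -2
python3 -m creep '[{"fingers":-1,"linear":[-0.1,1,0],"rot":[0,0,0]},{"fingers":-1,"linear":[-0.1,1,0],"rot":[0,0,0]},{"fingers":-1,"linear":[-0.1,1,0],"rot":[0,0,0]},{"fingers":-1,"linear":[-0.1,1,0],"rot":[0,0,0]},{"fingers":-1,"linear":[-0.1,1,0],"rot":[0,0,0]}]' | head -2
python3 -m creep '[{"fingers":-1,"linear":[-0.1,1,0],"rot":[0,0,0]},{"fingers":-1,"linear":[-0.1,1,0],"rot":[0,0,0]},{"fingers":-1,"linear":[-0.1,1,0],"rot":[0,0,0]},{"fingers":-1,"linear":[-0.1,1,0],"rot":[0,0,0]},{"fingers":-1,"linear":[-0.1,1,0],"rot":[0,0,0]}]' | head -2
python3 -m creep '[{"fingers":-1,"linear":[-0.1,1,0],"rot":[0,0,0]},{"fingers":-1,"linear":[-0.1,1,0],"rot":[0,0,0]},{"fingers":-1,"linear":[-0.1,1,0],"rot":[0,0,0]},{"fingers":-1,"linear":[-0.1,1,0],"rot":[0,0,0]},{"fingers":-1,"linear":[-0.1,1,0],"rot":[0,0,0]}]' | head -3
python3 - <<'E'
from h import *
ci=camera_info("wrist"); im=camera("wrist"); save('w1',im)
print(sensors.observe()["position"],sensors.observe()["q"].round(2)); T=np.linalg.inv(np.array(ci["extrinsics"])); print(T.round(2))
for t in("roller_mid","roller_drive","roller_plain","guard_mid"):
    for r in spot_point("wrist",t): print(t,round(r["conf"],2),toworld("wrist",r["position"],ci).round(0))
E
```

```text
t: 3.85
position: [239.5, -551.0, 322.6]
t: 4.27
position: [294.8, -467.0, 322.7]
t: 4.68
position: [350.1, -383.1, 322.7]
t: 5.1
position: [405.4, -299.2, 322.8]
ee_rot: [0.239, 0.971, -0.0, 0.0]
[ 408.04516743 -294.71325579  323.11002237] [ 1.2   0.17 -0.75  1.76  0.12  1.26  1.52]
[[ 4.6000e-01  8.5000e-01  2.4000e-01  3.3944e+02]
 [ 8.9000e-01 -4.5000e-01 -1.2000e-01 -2.6517e+02]
 [-0.0000e+00  2.7000e-01 -9.6000e-01  4.8570e+02]
 [ 0.0000e+00  0.0000e+00  0.0000e+00  1.0000e+00]]
roller_mid 0.63 [ 496. -166.   49.]
roller_mid 0.62 [ 158. -308.   16.]
roller_drive 0.69 [ 572. -203.   47.]
roller_drive 0.63 [ 194. -255.   18.]
roller_plain 0.91 [ 121. -355.   17.]
roller_plain 0.7 [ 415. -121.   53.]
guard_mid 0.8 [ 287. -551.   79.]
guard_mid 0.78 [ 563. -346.   73.]
```

View pics/w1.png

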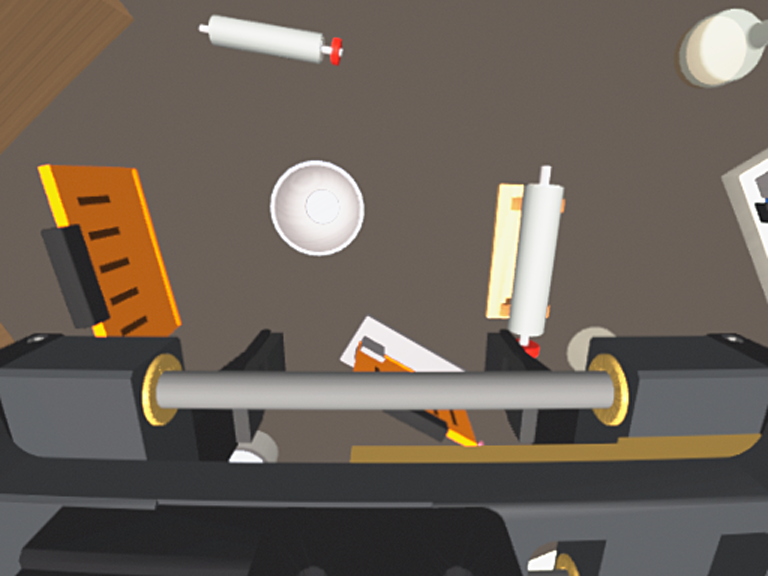

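Run:
```python
from h import *
for c in ("wrist","top","scene"):
    ci=camera_info(c); im=camera(c); K=ci
    for r in regions_of(c,"roller_mid"):
        m=r["pixels"]; ys,xs=np.nonzero(m); 
        uv=np.c_[xs,ys].astype(float); W=ray(c,uv,50,ci)[:,:2]
        mu=W.mean(0)
        if np.linalg.norm(mu-[494,-163])>60: continue
        (cx,cy),(a,b),ang=cv2.minAreaRect(W.astype(np.float32)); u=np.linalg.svd(W-mu,full_matrices=False)[2][0]
        s=(W-mu)@u
        # midline of across extents per slice
        n=np.array([-u[1],u[0]]); t=(W-mu)@n; B=np.arange(-70,71,5); mid=[];wd=[]
        for q in B:
            k=abs(s-q)<4; mid.append((t[k].max()+t[k].min())/2 if k.any() else np.nan); wd.append(np.ptp(t[k]) if k.any() else np.nan)
        print(c,round(r["conf"],2),m.sum(),"mean",mu.round(1),"rect",round(cx,1),round(cy,1),round(a),round(b),"ang",np.degrees(np.arctan2(u[1],u[0])).round(1),"ext",s.min().round(1),s.max().round(1)); print(np.round(mid,1)); print(np.round(wd))
print(sensors.observe()["t"],sensors.observe()["position"])
```

```text
wrist 0.78 2888 mean [ 493.4 -161.7] rect 498.5 -164.8 45 213 ang -28.7 ext -100.6 112.8
[-0.4 -0.1  0.7  0.8  0.8  0.5  0.2  0.8  0.4  0.4  0.1 -0.1  0.1 -0.4
 -0.3 -0.3 -0.4 -0.4 -0.3 -0.5 -1.  -1.  -1.  -1.  -0.7 -1.4 -1.2 -1.7
 -1.5]
[44. 44. 44. 44. 43. 44. 43. 43. 44. 43. 44. 44. 43. 43. 44. 42. 44. 44.
 43. 44. 43. 44. 44. 43. 43. 43. 43. 43. 44.]
top 0.88 787 mean [ 499.3 -166.3] rect 499.4 -166.3 40 210 ang 150.6 ext -104.9 104.8
[ 0.4  0.1 -0.5 -0.1  0.4 -0.2  0.  -0.3  0.1  0.3  0.   0.2 -0.1  0.3
 -0.   0.2 -0.2  0.1  0.5 -0.6 -0.2 -0.2 -0.8 -0.8 -0.4  0.  -0.3 -0.3
  0.1]
[36. 39. 38. 38. 38. 39. 40. 38. 38. 39. 39. 40. 38. 38. 40. 39. 38. 38.
 38. 38. 38. 38. 38. 38. 38. 38. 39. 39. 39.]
scene 0.61 479 mean [ 503.5 -166.4] rect 500.8 -164.9 42 221 ang -29.3 ext -113.4 107.3
[ 1.   1.6 -0.2  1.   0.5  1.1  1.1  0.6  0.6 -0.   0.1 -1.1 -1.  -0.5
 -1.  -0.9 -0.4 -0.9 -0.9 -0.3 -0.8  0.3 -1.3 -0.7 -0.7 -1.3 -0.1  1.1
  1.1]
[39. 37. 38. 38. 42. 40. 38. 41. 41. 38. 40. 38. 40. 41. 37. 39. 41. 37.
 39. 40. 37. 37. 35. 36. 38. 37. 37. 35. 32.]
5.65 [ 404.56589067 -300.65867808  322.47370357]
```

```bash
python3 -m creep '[{"fingers":-1,"linear":[-0.1,0.9,0],"rot":[0,0,0]},{"fingers":-1,"linear":[-0.1,0.9,0],"rot":[0,0,0]},{"fingers":-1,"linear":[-0.1,0.9,0],"rot":[0,0,0]},{"fingers":-1,"linear":[-0.1,0.9,0],"rot":[0,0,0]},{"fingers":-1,"linear":[-0.1,0.9,0],"rot":[0,0,0]}]' | head -2
python3 -m creep '[{"fingers":-1,"linear":[-0.1,0.9,0.5],"rot":[0,0,0]},{"fingers":-1,"linear":[-0.1,0.9,0.5],"rot":[0,0,0]},{"fingers":-1,"linear":[-0.1,0.9,0.5],"rot":[0,0,0]},{"fingers":-1,"linear":[0,0.96,0.5],"rot":[0,0,0]},{"fingers":-1,"linear":[0,0,1],"rot":[0,0,0.28]}]' | head -2
python3 -m creep '[{"fingers":-1,"linear":[0,0,1],"rot":[0,0,0]},{"fingers":-1,"linear":[0,0,1],"rot":[0,0,0]},{"fingers":-1,"linear":[0,0,1],"rot":[0,0,0]},{"fingers":-1,"linear":[0,0,1],"rot":[0,0,0]},{"fingers":-1,"linear":[0,0,1],"rot":[0,0,0]}]' | head -2
python3 -m creep '[{"fingers":-1,"linear":[0,0,1],"rot":[0,0,0]},{"fingers":-1,"linear":[0,0,1],"rot":[0,0,0]},{"fingers":-1,"linear":[0,0,0],"rot":[0,0,0]},{"fingers":-1,"linear":[0,0,0],"rot":[0,0,0]}]'
python3 - <<'E'
from h import *
ci=camera_info("wrist"); im=camera("wrist"); save('w2',im)
print(sensors.observe()["position"],sensors.observe()["q"].round(2))
E
```

```text
t: 6.07
position: [455.9, -224.6, 322.6]
t: 6.48
position: [497.8, -159.0, 264.0]
t: 6.9
position: [494.9, -163.3, 161.6]
t: 7.23
position: [494.4, -163.0, 122.1]
ee_rot: [0.253, 0.968, 0.0, -0.001]
force: [-0.0, 0.8, -0.4]
finger_gap: 1.002
[ 495.40289786 -163.07765757  123.12819122] [ 0.83  0.44 -0.74  1.97  0.38  0.88  0.94]
```

View pics/w2.png

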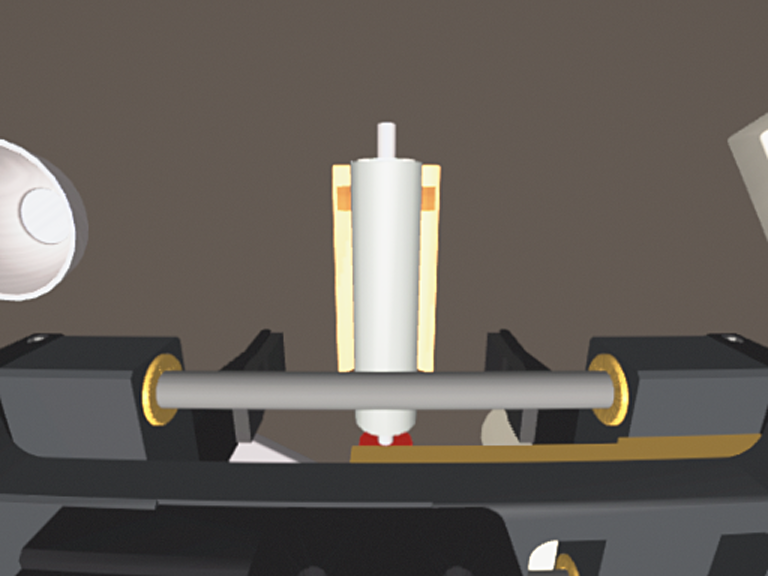

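The roller is centred between the fingers (axis at column ~386, fingers at ~270 and ~500) and runs straight up the image. Descending to grip.

```bash
python3 -m creep '[{"fingers":-1,"linear":[0,0,1],"rot":[0,0,0]},{"fingers":-1,"linear":[0,0,1],"rot":[0,0,0]},{"fingers":-1,"linear":[0,0,1],"rot":[0,0,0]},{"fingers":-1,"linear":[0,0,1],"rot":[0,0,0]},{"fingers":-1,"linear":[0,0,0.5],"rot":[0,0,0]}]' 
python3 -m creep '[{"fingers":1,"linear":[0,0,0],"rot":[0,0,0]},{"fingers":1,"linear":[0,0,0],"rot":[0,0,0]},{"fingers":1,"linear":[0,0,0],"rot":[0,0,0]},{"fingers":1,"linear":[0,0,0],"rot":[0,0,0]},{"fingers":1,"linear":[0,0,0],"rot":[0,0,0]}]'
```

```text
t: 7.7
position: [495.1, -163.3, 32.2]
ee_rot: [0.253, 0.967, -0.0, 0.0]
force: [0.5, -0.3, 0.1]
finger_gap: 1.0
t: 8.12
position: [495.7, -163.2, 33.7]
ee_rot: [0.253, 0.968, -0.0, 0.001]
force: [-0.7, 0.3, 0.7]
finger_gap: 0.708
```

```bash
python3 -m creep '[{"fingers":1,"linear":[0,0,0],"rot":[0,0,0]},{"fingers":1,"linear":[0,0,0],"rot":[0,0,0]},{"fingers":1,"linear":[0,0,0],"rot":[0,0,0]},{"fingers":1,"linear":[0,0,0],"rot":[0,0,0]},{"fingers":1,"linear":[0,0,0],"rot":[0,0,0]}]'
python3 -m creep '[{"fingers":1,"linear":[0,0,0],"rot":[0,0,0]},{"fingers":1,"linear":[0,0,0],"rot":[0,0,0]},{"fingers":1,"linear":[0,0,0],"rot":[0,0,0]}]'
```

```text
t: 8.53
position: [495.1, -162.8, 32.7]
ee_rot: [0.253, 0.968, 0.0, 0.0]
force: [-0.0, 0.6, 0.9]
finger_gap: 0.451
t: 8.78
position: [495.1, -162.8, 32.7]
ee_rot: [0.253, 0.968, 0.0, 0.0]
force: [-0.4, 0.5, 2.2]
finger_gap: 0.451
```

```bash
python3 -m creep '[{"fingers":1,"linear":[0,0,-0.3],"rot":[0,0,0]},{"fingers":1,"linear":[0,0,-0.5],"rot":[0,0,0]},{"fingers":1,"linear":[0,0,-0.7],"rot":[0,0,0]},{"fingers":1,"linear":[0,0,-1],"rot":[0,0,0]},{"fingers":1,"linear":[0,0,-1],"rot":[0,0,0]}]' | tail -2
python3 -m creep '[{"fingers":1,"linear":[0,0,-1],"rot":[0,0,0]},{"fingers":1,"linear":[0,0,-1],"rot":[0,0,0]},{"fingers":1,"linear":[0,0,-1],"rot":[0,0,0]},{"fingers":1,"linear":[0,0,-1],"rot":[0,0,0]},{"fingers":1,"linear":[0,0,-1],"rot":[0,0,0]}]'
python3 - <<'E'
from h import *
save('w3',camera("wrist"));save('s3',camera("scene")[100:340,130:430],2.5);print(sensors.observe())
E
```

```text
force: [-0.2, -0.6, -3.4]
finger_gap: 0.451
t: 9.62
position: [493.9, -162.8, 203.6]
ee_rot: [0.252, 0.968, -0.0, -0.001]
force: [-0.0, 0.2, -3.3]
finger_gap: 0.452
{'t': 9.7167, 'q': array([ 0.88885458,  0.335485  , -0.80147082,  1.88247276,  0.28121103,
        1.03284073,  1.03044367]), 'qd': array([-0.01464358,  0.0423282 ,  0.02393181,  0.05853101,  0.02398938,
       -0.03723725, -0.02102888]), 'joint_efforts': array([  0.67907894, -36.2103796 ,  -5.67282736, -22.49376476,
        -0.07869398,   0.51934216,   0.11505423]), 'position': array([ 496.6076002 , -163.10867521,  205.67126188]), 'ee_rot': array([ 2.52691691e-01,  9.67541832e-01, -5.12482671e-04,  3.07415220e-03]), 'force': array([ 1.00813653,  0.10860239, -4.03246096]), 'ft_torque': array([ 0.07875198, -0.2022104 ,  0.00405806]), 'finger_gap': 0.4469090859809377}
```

View pics/w3.png

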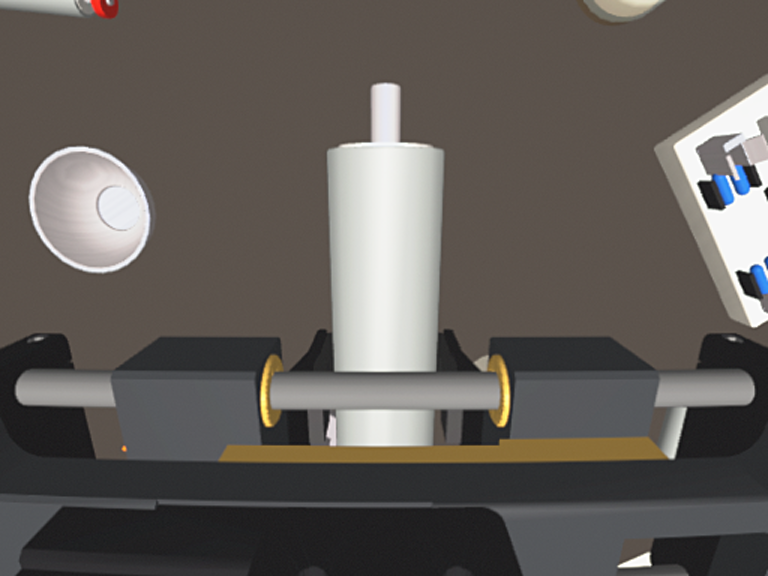

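View pics/s3.png

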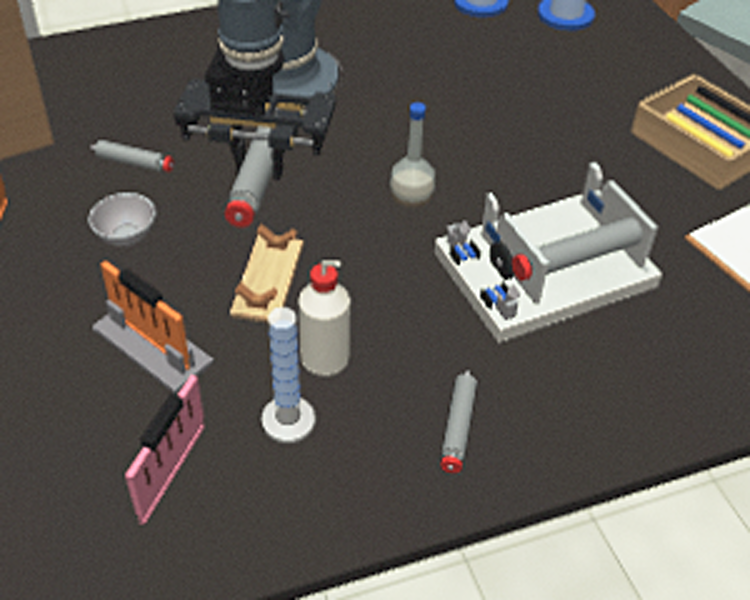

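Roller is held level (wrist image: axle tip at (386,85), body symmetric between the fingers). The rest is empty. Next I turn it and carry it to the cradle.

```bash
python3 -m creep '[{"fingers":1,"linear":[0,0,-0.5],"rot":[0,0,1]},{"fingers":1,"linear":[0,0,-0.5],"rot":[0,0,1]},{"fingers":1,"linear":[0,0,0],"rot":[0,0,1]},{"fingers":1,"linear":[0,0,0],"rot":[0,0,1]},{"fingers":1,"linear":[0,0,0],"rot":[0,0,1]}]' | tail -2
python3 -m creep '[{"fingers":1,"linear":[0,0,0],"rot":[0,0,1]},{"fingers":1,"linear":[0,0,0],"rot":[0,0,1]},{"fingers":1,"linear":[0,0,0],"rot":[0,0,1]},{"fingers":1,"linear":[0,0,0],"rot":[0,0,1]},{"fingers":1,"linear":[0.5,0.1,0],"rot":[0,0,0.55]}]' | head -3
python3 -m creep '[{"fingers":1,"linear":[1,0.26,0],"rot":[0,0,0]},{"fingers":1,"linear":[1,0.26,0],"rot":[0,0,0]},{"fingers":1,"linear":[1,0.26,0],"rot":[0,0,0]},{"fingers":1,"linear":[1,0.26,0],"rot":[0,0,0]},{"fingers":1,"linear":[1,0.26,0],"rot":[0,0,0]}]' | head -3
python3 -m creep '[{"fingers":1,"linear":[1,0.26,0],"rot":[0,0,0]},{"fingers":1,"linear":[1,0.26,0],"rot":[0,0,0]},{"fingers":1,"linear":[1,0.26,0],"rot":[0,0,0]},{"fingers":1,"linear":[0.5,0.13,0],"rot":[0,0,0]},{"fingers":1,"linear":[0,0,0],"rot":[0,0,0]}]' | head -3
python3 - <<'E'
from h import *
T="slot_drive slot_plain cradle guard_home roller_drive roller_plain roller_mid".split()
for c in("wrist","scene","top"):
    ci=camera_info(c); im=camera(c); save('a_'+c,im)
    for t in T:
        for r in spot_point(c,t)[:3]: print(c,t,round(r["conf"],2),toworld(c,r["position"],ci).round(1))
o=sensors.observe();print(o["t"],o["position"],o["q"].round(2))
E
```

```text
force: [0.7, 0.2, -3.7]
finger_gap: 0.451
t: 10.55
position: [493.8, -154.8, 220.7]
ee_rot: [0.672, 0.741, -0.001, -0.001]
t: 10.97
position: [509.4, -49.7, 220.9]
ee_rot: [0.669, 0.743, -0.001, -0.001]
t: 11.38
position: [520.7, 23.8, 221.7]
ee_rot: [0.667, 0.745, -0.0, -0.001]
wrist slot_drive 0.92 [561.9 162.9  84.4]
wrist cradle 0.85 [600.8 253.4   3.7]
wrist guard_home 0.57 [608.5 114.7  91.5]
wrist roller_drive 0.56 [862.5 -28.5  15.2]
wrist roller_plain 0.98 [510.6 111.1 240.6]
wrist roller_plain 0.86 [756.8  29.7  13.7]
wrist roller_mid 0.61 [ 8.087e+02 -4.000e-01  1.430e+01]
wrist roller_mid 0.59 [526.9  25.7 241.7]
wrist roller_mid 0.48 [598.6 252.6   1.8]
scene slot_drive 0.57 [568.1 166.1  79.4]
scene slot_plain 0.98 [548.4 336.   82.2]
scene cradle 0.55 [ 5.992e+02  2.521e+02 -2.000e-01]
scene cradle 0.42 [380.7 105.   81.8]
scene guard_home 0.64 [610.1 118.5  88. ]
scene guard_home 0.34 [516.8  22.3 239.6]
scene roller_drive 0.89 [859.6 -29.5  14.1]
scene roller_drive 0.76 [ 200.  -259.4   16.9]
scene roller_drive 0.75 [531.1 -61.8 240.7]
scene roller_plain 0.88 [758.8  31.   14.3]
scene roller_plain 0.78 [ 120.9 -355.2   14.8]
scene roller_mid 0.82 [518.2  21.  239.8]
scene roller_mid 0.71 [ 157.3 -307.2   14.5]
scene roller_mid 0.53 [8.086e+02 1.000e-01 1.540e+01]
top slot_drive 0.59 [565.2 158.4  78.9]
top slot_plain 0.83 [547.8 330.2  79.1]
top slot_plain 0.17 [ 6.032e+02  2.501e+02 -6.000e-01]
top roller_drive 0.76 [ 195.3 -257.3   15.9]
top roller_drive 0.73 [863.  -34.4  13.8]
top roller_drive 0.64 [528.9 -60.4 241.7]
top roller_plain 0.74 [ 122.7 -362.1   14.9]
top roller_plain 0.65 [758.1  32.9  12.4]
top roller_mid 0.59 [ 161.7 -311.5   14.7]
top roller_mid 0.53 [8.133e+02 2.000e-01 1.520e+01]
12.5833 [521.43119526  21.00422371 222.54598453] [ 0.46  0.29 -0.7   1.86  0.22  1.06 -0.22]
```

View pics/a_wrist.png

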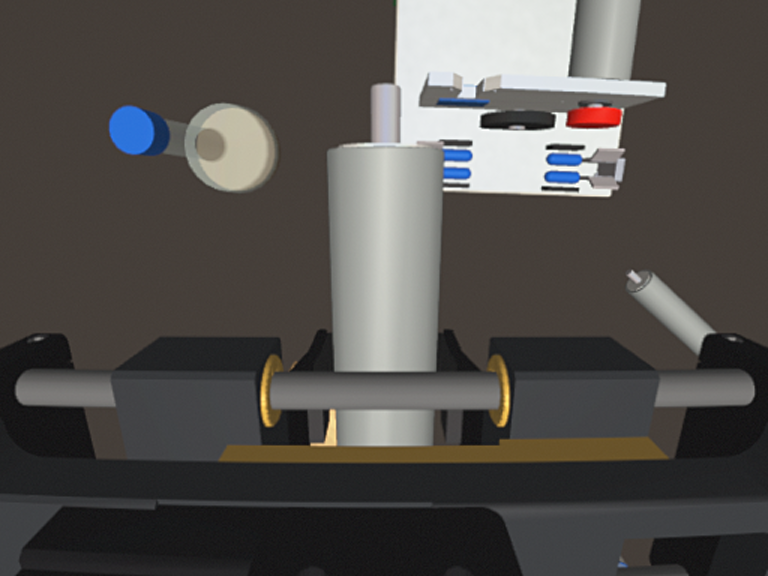

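View pics/a_scene.png

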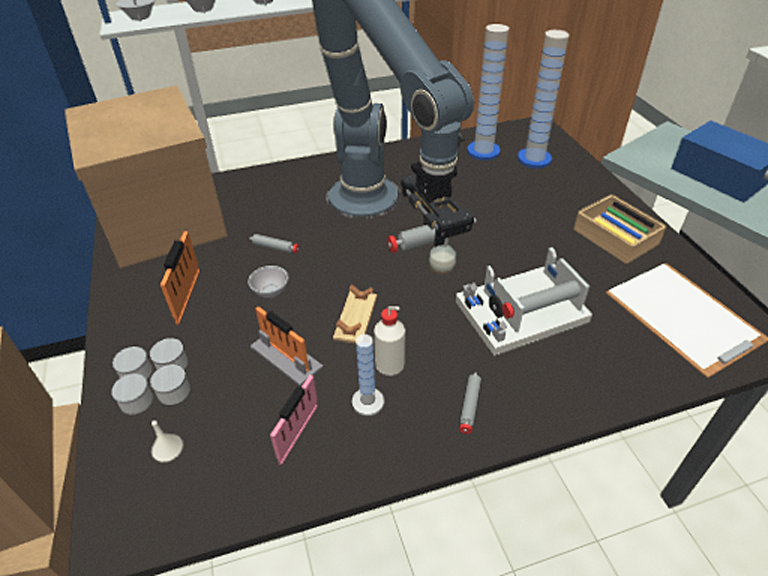

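```bash
python3 -m creep '[{"fingers":1,"linear":[1,0.27,0],"rot":[0,0,0]},{"fingers":1,"linear":[1,0.27,0],"rot":[0,0,0]},{"fingers":1,"linear":[1,0.27,0],"rot":[0,0,0]},{"fingers":1,"linear":[1,0.27,0],"rot":[0,0,0]},{"fingers":1,"linear":[1,0.27,0],"rot":[0,0,0]}]' | head -3
python3 -m creep '[{"fingers":1,"linear":[1,0.27,0],"rot":[0,0,0]},{"fingers":1,"linear":[1,0.27,0],"rot":[0,0,0]},{"fingers":1,"linear":[1,0.27,0],"rot":[0,0,0]},{"fingers":1,"linear":[1,0.27,0],"rot":[0,0,0]},{"fingers":1,"linear":[1,0.27,0],"rot":[0,0,0]}]' | head -3
python3 -m creep '[{"fingers":1,"linear":[0.9,0.27,0],"rot":[0,0,0]},{"fingers":1,"linear":[0,0,1],"rot":[0,0,0]},{"fingers":1,"linear":[0,0,1],"rot":[0,0,0]},{"fingers":1,"linear":[0,0,1],"rot":[0,0,0]},{"fingers":1,"linear":[0,0,0],"rot":[0,0,0]}]' | head -3
python3 - <<'E'
from h import *
o=sensors.observe();print(o["t"],o["position"],o["q"].round(2))
T="slot_drive slot_plain cradle roller_drive roller_plain roller_mid".split()
for c in("wrist","scene"):
    ci=camera_info(c); im=camera(c); save('b_'+c,im if c=="wrist" else im[90:250,230:430],1.5 if c=="wrist" else 4)
    for t in T:
        for r in spot_point(c,t)[:3]: print(c,t,round(r["conf"],2),toworld(c,r["position"],ci).round(1))
o=sensors.observe();print(o["t"],o["position"],o["q"].round(2))
E
```

```text
t: 13.0
position: [537.9, 124.1, 222.6]
ee_rot: [0.669, 0.743, 0.0, 0.0]
t: 13.42
position: [554.3, 226.4, 222.4]
ee_rot: [0.669, 0.743, -0.0, 0.0]
t: 13.83
position: [555.4, 242.1, 158.2]
ee_rot: [0.669, 0.743, -0.004, -0.001]
13.8333 [555.3610011  242.06210085 158.15525973] [ 0.02  0.52 -0.69  1.74  0.38  1.03 -0.7 ]
wrist slot_plain 0.66 [546.4 333.9  82.1]
wrist cradle 0.82 [598.7 252.9   1.7]
wrist roller_drive 0.85 [864.9 -26.2  16.1]
wrist roller_mid 0.86 [8.05e+02 1.00e-01 1.37e+01]
wrist roller_mid 0.66 [555.5 239.8 173.7]
scene slot_drive 0.56 [564.5 161.9  80.1]
scene slot_drive 0.46 [609.6 115.6  92.1]
scene slot_plain 0.73 [549. 335.  82.]
scene cradle 0.8 [5.972e+02 2.517e+02 3.000e-01]
scene roller_drive 0.85 [566.5 161.9 179.5]
scene roller_drive 0.55 [861.2 -31.2  14.3]
scene roller_drive 0.5 [ 199.2 -256.8   16.2]
scene roller_plain 0.57 [756.2  31.9  13.6]
scene roller_plain 0.54 [ 124.1 -354.6   16.9]
scene roller_plain 0.24 [ 656.6 -122.1   81. ]
scene roller_mid 0.76 [806.2   4.6  15.6]
scene roller_mid 0.7 [554.6 247.3 184.2]
scene roller_mid 0.58 [ 159.6 -303.4   16.4]
14.5333 [557.69562502 243.96838754 162.66578276] [ 0.02  0.51 -0.7   1.73  0.37  1.03 -0.7 ]
```

View pics/b_wrist.png

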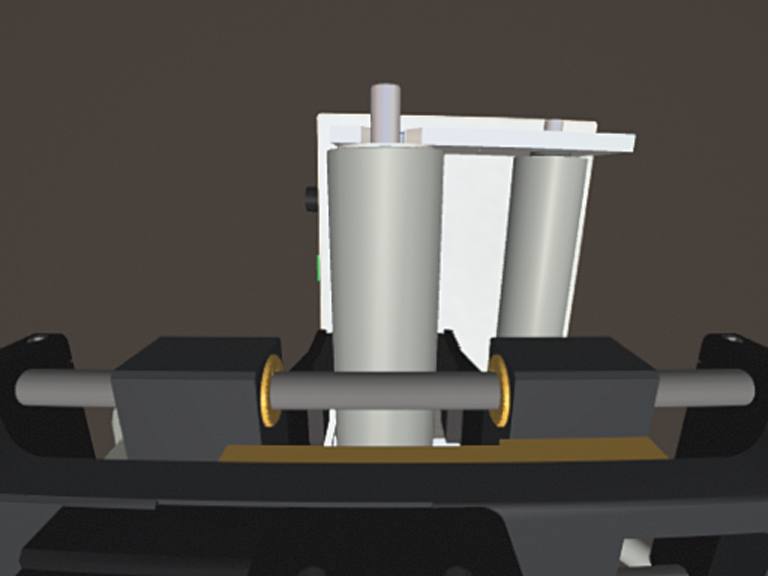

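View pics/b_scene.png

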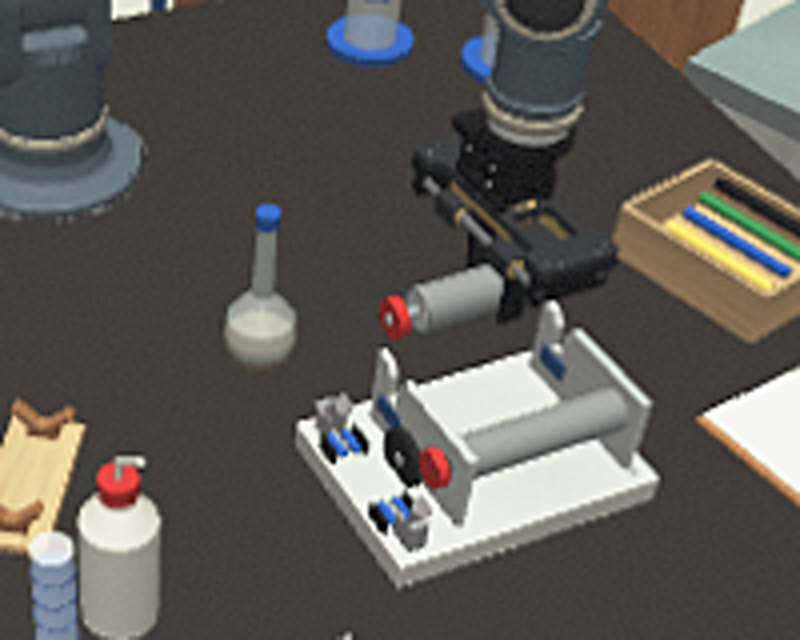

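Run:
```python
from h import *
im=cv2.imread('pics/b_wrist.png'); im=cv2.resize(im,(512,384),interpolation=cv2.INTER_AREA)
c=im[65:125,200:432]; cv2.imwrite('pics/b_crop.png',cv2.resize(c,None,fx=3.4,fy=3.4*2.0,interpolation=cv2.INTER_CUBIC))
```

```text
(no output)
```

View pics/b_crop.png

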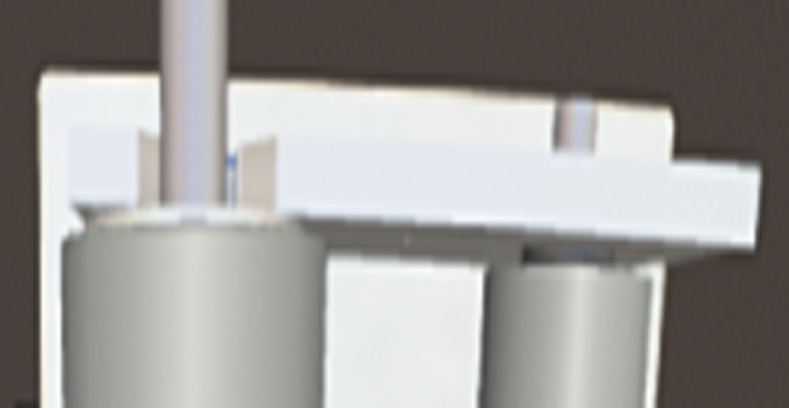

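Run:
```python
from h import *
import pickle
ci=camera_info("wrist"); im=camera("wrist"); o=sensors.observe(); print(o["position"],o["t"],o["ee_rot"])
pickle.dump((ci,o),open('c.pkl','wb'))
c=cv2.cvtColor(im[65:125,200:432],cv2.COLOR_RGB2BGR); cv2.imwrite('pics/c_crop.png',cv2.resize(c,None,fx=3.4,fy=3.4*2.0,interpolation=cv2.INTER_CUBIC))
```

```text
[557.68104991 243.96701226 162.59008005] 14.5833 [6.69051848e-01 7.43215729e-01 1.30048200e-05 6.70069556e-05]
```

View pics/c_crop.png

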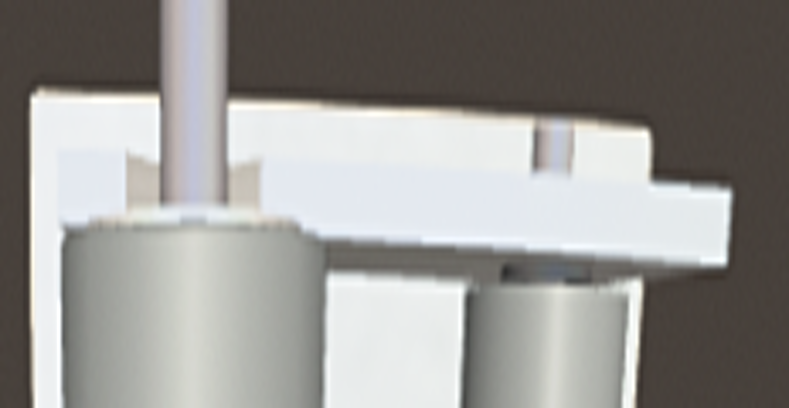

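```bash
cat > fit.py <<'E'
from h import *
import pickle
from scipy.optimize import least_squares
ci,o=pickle.load(open('c.pkl','rb'))
F=[(-95,132.5,30,32,90),(95,132.5,30,650,127),(75,91,110,732,188),(75,83,110,726,268),(-75,91,110,60,148),(-60,91,110,127,151),(-30,91,110,262,160)]
F=np.array(F,float); uv=np.c_[200+(F[:,3]+.5)/3.4-.5,65+(F[:,4]+.5)/6.8-.5]
def W(p): 
    c,s=np.cos(p[2]),np.sin(p[2]); return np.c_[p[0]+c*F[:,0]-s*F[:,1],p[1]+s*F[:,0]+c*F[:,1],F[:,2]]
r=least_squares(lambda p:(proj("wrist",W(p),ci)-uv).ravel(),[600,251,.1],loss='soft_l1')
p=r.x;print(p[:2],np.degrees(p[2])); print((proj("wrist",W(p),ci)-uv).round(1))
c,s=np.cos(p[2]),np.sin(p[2])
f=lambda x,y:(p[0]+c*x-s*y,p[1]+s*x+c*y)
print("slot mid",f(-45,0),"drive",f(-45,-87),"plain",f(-45,87),"guard",f(0,-135))
# axle
x,y,z,w=o["ee_rot"]; print("psi",np.degrees(2*np.arctan2(y,x)))
# held roller axle: centre pixel near Y=160 and tip top; assume z=TCP z+16..
for Z in (o["position"][2]+14,o["position"][2]+17.3):
    print(ray("wrist",[[200+194.5/3.4-.5,65+150/6.8],[386/1.5-.3,95/1.5]],Z,ci).round(1), ray("wrist",[[385/1.5,147/1.5]],Z+20,ci).round(1))
E
python3 fit.py
```

```text
[599.22003491 251.92774661] 4.71779182593235
[[ -1.2 -26.1]
 [  5.3 -25.4]
 [ -0.3   0.9]
 [ -0.2   0. ]
 [ -0.2   0.5]
 [  0.1   0.4]
 [  0.5   0.1]]
slot mid (np.float64(554.3724996461531), np.float64(248.22658722429102)) drive (np.float64(561.5280744662925), np.float64(161.5213523823659)) plain (np.float64(547.2169248260136), np.float64(334.9318220662161)) guard (np.float64(610.3235130783997), np.float64(117.38514082482419))
psi 96.01214362721953
[[547.2 332.3 176.6]
 [546.1 343.7 176.6]] [[547.8 325.5 196.6]]
[[547.2 331.9 179.9]
 [546.2 343.1 179.9]] [[547.9 325.3 199.9]]
```

```bash
sed -i 's/^r=least.*/r=least_squares(lambda p:(F.__setitem__((slice(0,2),1),p[3]),(proj("wrist",W(p),ci)-uv).ravel())[1],[600,251,.1,105])/' fit.py; python3 fit.py
python3 - <<'E'
from h import *
import pickle
ci=camera_info("top"); im=camera("top"); save('top2',im[90:200,100:230],6)
E
```

```text
[599.15733139 252.20724731] 4.76677204253099
[[-0.9  0.1]
 [ 2.   0.2]
 [-0.4  0.4]
 [-0.2 -0.4]
 [-0.4  0.1]
 [-0.1  0.1]
 [ 0.4 -0.3]]
slot mid (np.float64(554.3129765140712), np.float64(248.4677506410765)) drive (np.float64(561.5426700719994), np.float64(161.7686645382896)) plain (np.float64(547.0832829561431), np.float64(335.16683674386337)) guard (np.float64(610.3758213985046), np.float64(117.67418266671487))
psi 96.01214362721953
[[547.2 332.3 176.6]
 [546.1 343.7 176.6]] [[547.8 325.5 196.6]]
[[547.2 331.9 179.9]
 [546.2 343.1 179.9]] [[547.9 325.3 199.9]]
```

View pics/top2.png

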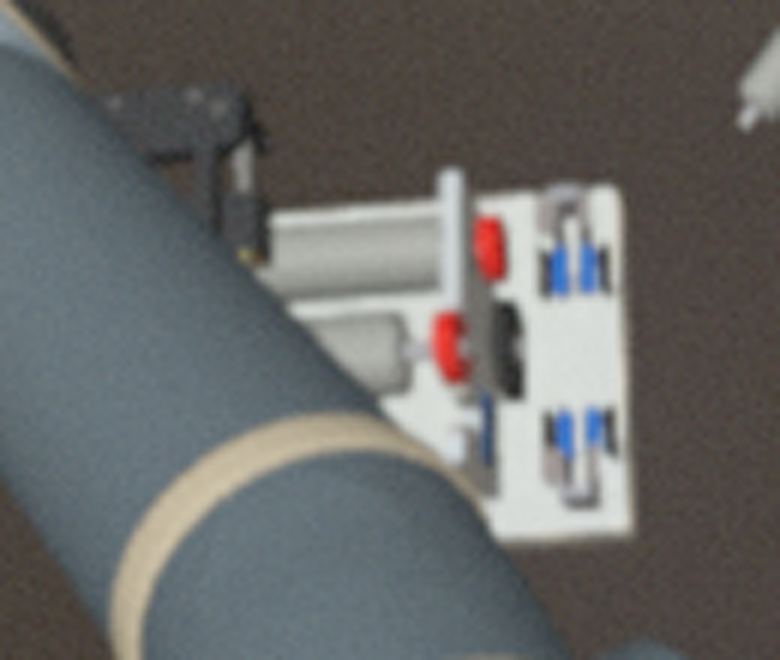

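Run:
```python
import cv2
im=cv2.imread('pics/top0.png'); cv2.imwrite('pics/t0c.png',cv2.resize(im[165:290,165:320],None,fx=4.8,fy=4.8,interpolation=cv2.INTER_CUBIC))
```

```text
(no output)
```

View pics/t0c.png

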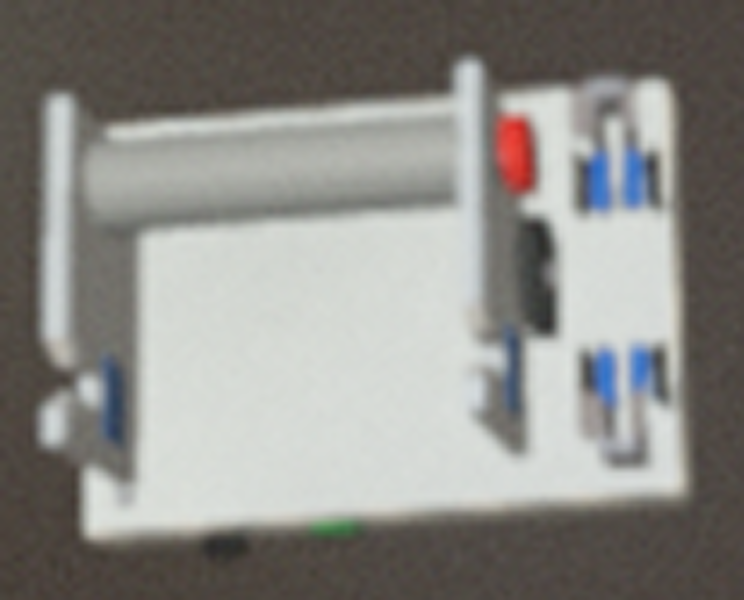

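Run:
```python
from h import *
from scipy.optimize import least_squares
F=np.array([(75,-87,110,471,60),(75,87,110,61,95),(95,-1,30,672,80),(-95,-1,30,688,492),(-95,1,30,86,538)],float)
uv=np.c_[(165+F[:,3]/4.8)/1.5,(165+F[:,4]/4.8)/1.5]-.2
ci=camera_info("top")
def W(p):
    G=F.copy();G[2:4,1]=p[3]-265;G[4,1]=p[3]
    c,s=np.cos(p[2]),np.sin(p[2]); return np.c_[p[0]+c*G[:,0]-s*G[:,1],p[1]+s*G[:,0]+c*G[:,1],F[:,2]]
r=least_squares(lambda p:(proj("top",W(p),ci)-uv).ravel(),[600,251,.1,105]);p=r.x
print(p,np.degrees(p[2]));print(r.fun.reshape(-1,2).round(1))
for a,b in((0,1),(3,4)):
    q=ray("top",uv[[a,b]],F[a,2],ci);d=q[1]-q[0];print(q.round(1),np.linalg.norm(d),np.degrees(np.arctan2(-d[0],d[1])))
```

```text
[5.99281905e+02 2.48855861e+02 8.27435115e-02 1.07274808e+02] 4.740853993854103
[[-0.1  0.5]
 [ 0.2  0.3]
 [-0.1 -0.1]
 [-0.2 -0.2]
 [ 0.2 -0.5]]
[[682.8 168.1 110. ]
 [667.8 342.5 110. ]] 175.0169553620456 4.896571614459033
[[517.   83.2  30. ]
 [494.2 348.5  30. ]] 266.2301437849312 4.89621035356919
```

Both camera fits agree: the cradle is at about (599, 251), yaw 4.75°. I'll correct the yaw and offset, then descend partway for another look.

```bash
python3 -m creep '[{"fingers":1,"linear":[0.12,-0.12,0],"rot":[0,0,0.22]},{"fingers":1,"linear":[0,0,1],"rot":[0,0,0]},{"fingers":1,"linear":[0,0,1],"rot":[0,0,0]},{"fingers":1,"linear":[0,0,1],"rot":[0,0,0]},{"fingers":1,"linear":[0,0,0],"rot":[0,0,0]}]' | head -3
python3 -m creep '[{"fingers":1,"linear":[0,0,0],"rot":[0,0,0]},{"fingers":1,"linear":[0,0,0],"rot":[0,0,0]}]'
python3 - <<'E'
from h import *
import pickle
ci=camera_info("wrist"); im=camera("wrist"); o=sensors.observe(); print(o["position"],o["t"],o["ee_rot"].round(3),o["q"].round(2))
pickle.dump((ci,o),open('c.pkl','wb'))
save('d_w',im); save('d_crop',im[50:110,180:440],3)
save('d_s',camera("scene")[120:240,290:410],5)
E
```

```text
t: 15.05
position: [552.4, 244.4, 98.6]
ee_rot: [0.677, 0.736, -0.004, -0.001]
t: 15.22
position: [555.6, 246.9, 103.6]
ee_rot: [0.677, 0.736, 0.001, 0.0]
force: [1.0, -0.2, -3.4]
finger_gap: 0.453
[555.86247151 247.08104503 104.11141842] 15.2667 [0.677 0.736 0.001 0.   ] [-0.01  0.57 -0.66  1.79  0.43  0.93 -0.77]
```

View pics/d_w.png

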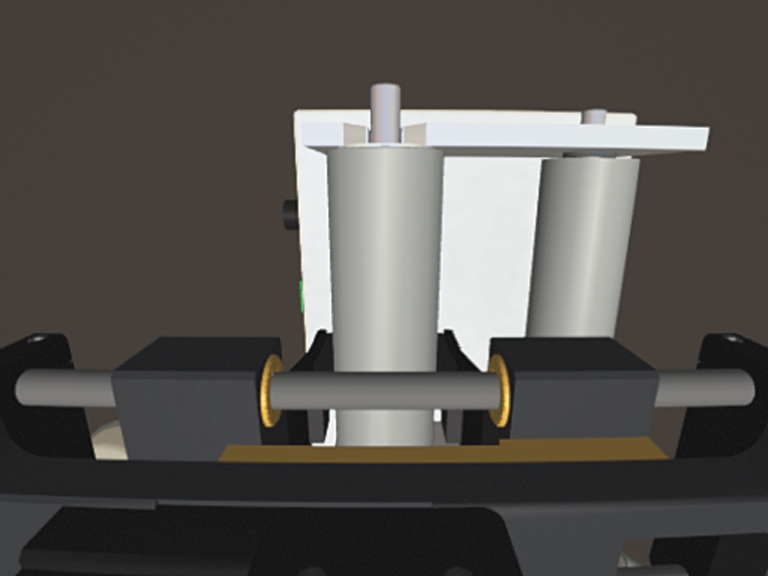

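View pics/d_s.png

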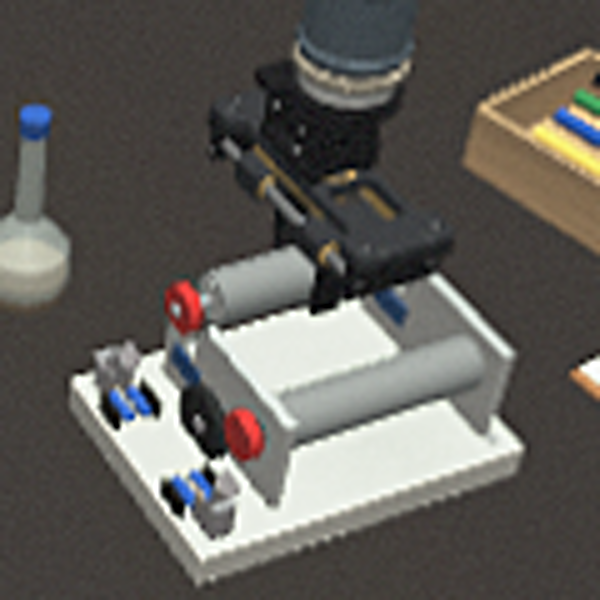

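View pics/d_crop.png

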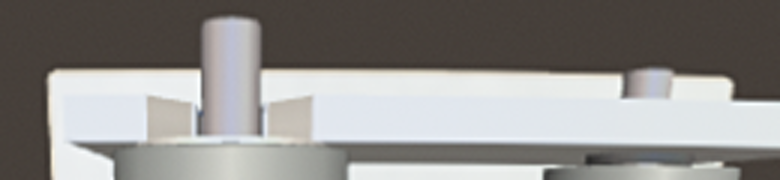

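Run:
```python
from h import *
import pickle
from scipy.optimize import least_squares
ci,o=pickle.load(open('c.pkl','rb'))
F=np.array([(75,91,110,709,128),(75,83,110,706,150),(-75,91,110,302,123),(-60,91,110,344,123),(-30,91,110,427,125)],float)
uv=F[:,3:]/1.5-.2
def W(p):
    c,s=np.cos(p[2]),np.sin(p[2]); return np.c_[p[0]+c*F[:,0]-s*F[:,1],p[1]+s*F[:,0]+c*F[:,1],F[:,2]]
r=least_squares(lambda p:(proj("wrist",W(p),ci)-uv).ravel(),[600,251,.08]);p=r.x
print(p[:2],np.degrees(p[2]),r.fun.reshape(-1,2).round(1).tolist())
c,s=np.cos(p[2]),np.sin(p[2]); print("slotmid",p[0]-45*c,p[1]-45*s)
x,y,z,w=o["ee_rot"];print("psi",np.degrees(2*np.arctan2(y,x)))
T=o["position"]
q=ray("wrist",[[385/1.5-.2,147/1.5-.2]],T[2]+17.3+20,ci)[0]; print("body end",q)
q2=ray("wrist",[[385.5/1.5-.2,85/1.5-.2]],T[2]+17.3,ci)[0]; print("tip",q2)
L=lambda P:(np.array([[c,s],[-s,c]])@(P[:2]-p[:2])).round(1)
print("cradle frame: end",L(q),"want -45,80; tip",L(q2),"want -45,100; TCP",L(T))
```

```text
[599.46803409 251.95782441] 4.856975193563703 [[-0.4, -0.1], [-0.8, 0.2], [0.6, 0.5], [0.2, 0.3], [0.3, -1.1]]
slotmid 554.6296220290706 248.14773205064097
psi 94.74903447950257
body end [547.41316929 328.40940242 141.41141842]
tip [545.86931818 349.26086347 121.41141842]
cradle frame: end [-45.4  80.6] want -45,80; tip [-45.2 101.5] want -45,100; TCP [-43.9  -1.2]
```

```bash
python3 -m creep '[{"fingers":1,"linear":[-0.04,0,0.3],"rot":[0,0,0]},{"fingers":1,"linear":[0,0,0.3],"rot":[0,0,0]},{"fingers":1,"linear":[0,0,0.3],"rot":[0,0,0]},{"fingers":1,"linear":[0,0,0.2],"rot":[0,0,0]},{"fingers":1,"linear":[0,0,0],"rot":[0,0,0]}]'
python3 - <<'E'
from h import *
o=sensors.observe()
im=camera("wrist");print(o["position"]); save('e_w',im[40:120,180:440],3)
save('e_s',camera("scene")[150:220,300:390],7)
E
```

```text
t: 15.73
position: [554.3, 244.7, 79.1]
ee_rot: [0.677, 0.736, -0.001, -0.0]
force: [0.3, 0.1, -3.8]
finger_gap: 0.45
[554.28882297 244.73511499  79.11200377]
```

View pics/e_w.png

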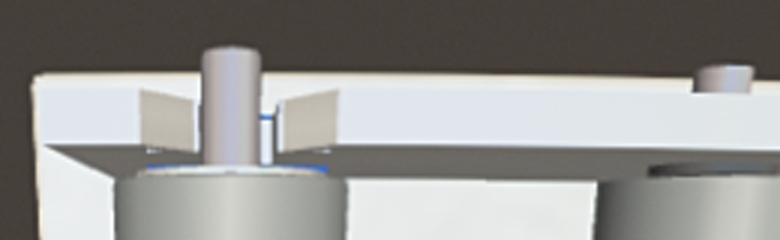

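View pics/e_s.png

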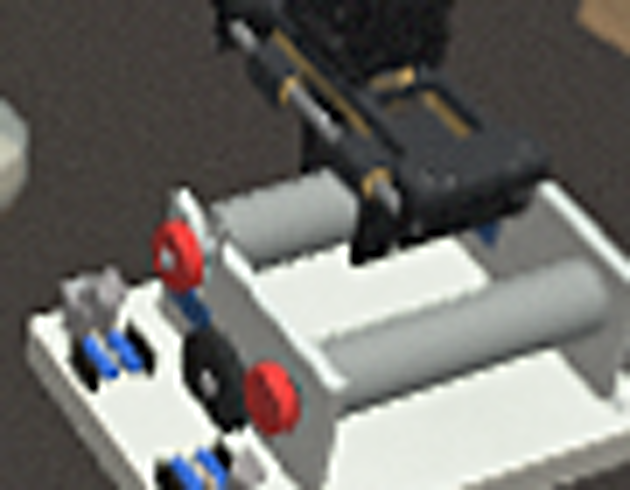

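```bash
python3 -m creep '[{"fingers":1,"linear":[0,0,0],"rot":[0,0,0]},{"fingers":1,"linear":[0,0,0],"rot":[0,0,0]},{"fingers":1,"linear":[0,0,0],"rot":[0,0,0]}]'
python3 - <<'E'
from h import *
o=sensors.observe()
im=camera("wrist");print(o["position"]); save('f_w',im[40:120,180:440],3)
E
```

```text
t: 16.08
position: [555.3, 245.5, 80.8]
ee_rot: [0.677, 0.736, 0.0, 0.0]
force: [-0.1, -0.6, -3.8]
finger_gap: 0.456
[555.25379425 245.47421002  80.79650145]
```

View pics/f_w.png

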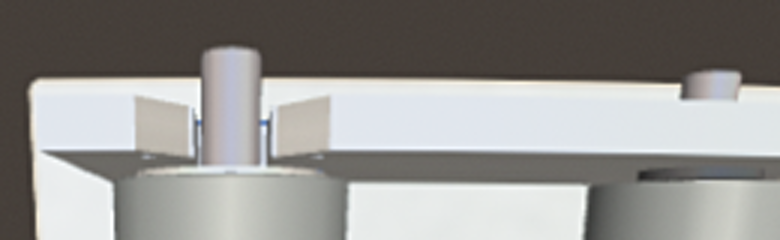

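Plain end is centred: the axle spans columns 203–261 and the slot mouth 193–272. Descending slowly while watching the force.

```bash
python3 -m creep '[{"fingers":1,"linear":[0,0,0.15],"rot":[0,0,0]},{"fingers":1,"linear":[0,0,0.15],"rot":[0,0,0]},{"fingers":1,"linear":[0,0,0.1],"rot":[0,0,0]},{"fingers":1,"linear":[0,0,0],"rot":[0,0,0]}]'
python3 -m creep '[{"fingers":1,"linear":[0,0,0.1],"rot":[0,0,0]},{"fingers":1,"linear":[0,0,0.1],"rot":[0,0,0]},{"fingers":1,"linear":[0,0,0],"rot":[0,0,0]},{"fingers":1,"linear":[0,0,0],"rot":[0,0,0]}]'
```

```text
t: 16.47
position: [554.7, 245.0, 71.8]
ee_rot: [0.677, 0.736, -0.001, -0.0]
force: [-1.0, -0.2, -5.0]
finger_gap: 0.447
t: 16.8
position: [555.0, 245.3, 68.4]
ee_rot: [0.677, 0.736, -0.0, -0.0]
force: [-1.1, 0.2, -3.7]
finger_gap: 0.453
```

```bash
python3 -m creep '[{"fingers":1,"linear":[0,0,0.1],"rot":[0,0,0]},{"fingers":1,"linear":[0,0,0.07],"rot":[0,0,0]},{"fingers":1,"linear":[0,0,0],"rot":[0,0,0]},{"fingers":1,"linear":[0,0,0],"rot":[0,0,0]}]'
python3 -m creep '[{"fingers":1,"linear":[0,0,0.06],"rot":[0,0,0]},{"fingers":1,"linear":[0,0,0.04],"rot":[0,0,0]},{"fingers":1,"linear":[0,0,0],"rot":[0,0,0]},{"fingers":1,"linear":[0,0,0],"rot":[0,0,0]}]'
```

```text
t: 17.13
position: [555.0, 245.3, 65.0]
ee_rot: [0.677, 0.736, -0.0, 0.0]
force: [0.3, 0.8, -4.0]
finger_gap: 0.449
t: 17.47
position: [555.1, 245.3, 63.1]
ee_rot: [0.677, 0.736, -0.0, 0.0]
force: [-0.1, -0.4, -3.4]
finger_gap: 0.446
```

```bash
python3 -m creep '[{"fingers":1,"linear":[0,0,0.05],"rot":[0,0,0]},{"fingers":1,"linear":[0,0,0],"rot":[0,0,0]},{"fingers":1,"linear":[0,0,0],"rot":[0,0,0]}]'
python3 - <<'E'
from h import *
o=sensors.observe()
save('g_w',camera("wrist")[40:120,180:440],3);save('g_s',camera("scene")[150:220,300:390],7); print(o["position"],o["force"])
E
```

```text
t: 17.72
position: [555.3, 245.4, 62.7]
ee_rot: [0.677, 0.736, 0.0, 0.0]
force: [-1.8, -1.1, 1.1]
finger_gap: 0.453
[555.25323461 245.40386202  62.72148877] [-1.79830495 -1.08367852  1.11686904]
```

View pics/g_w.png

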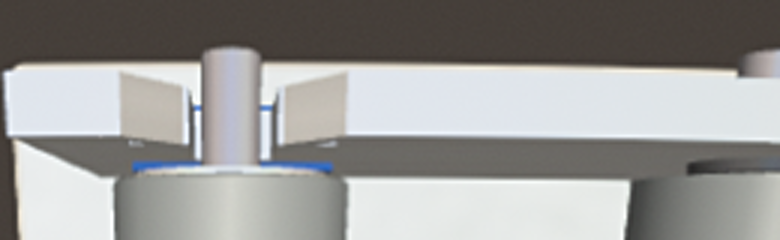

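View pics/g_s.png

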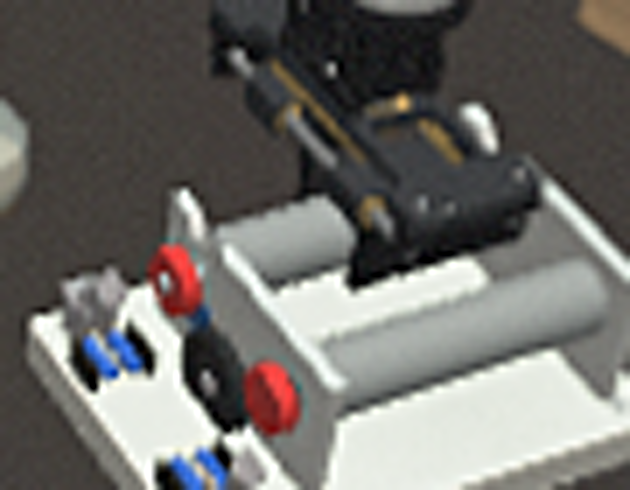

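Force went from about -4 N to +1 N at the predicted height, so the weight now rests on the slots. Releasing.

```bash
python3 -m creep '[{"fingers":0.05,"linear":[0,0,0],"rot":[0,0,0]},{"fingers":-0.1,"linear":[0,0,0],"rot":[0,0,0]},{"fingers":-0.3,"linear":[0,0,0],"rot":[0,0,0]},{"fingers":-0.4,"linear":[0,0,0],"rot":[0,0,0]},{"fingers":-0.4,"linear":[0,0,0],"rot":[0,0,0]}]'
python3 - <<'E'
from h import *
o=sensors.observe()
save('i_w',camera("wrist")[40:120,180:440],3);save('i_s',camera("scene")[150:220,300:390],7); print(o["position"],o["force"])
E
```

```text
t: 18.23
position: [555.2, 245.5, 62.1]
ee_rot: [0.677, 0.736, 0.0, 0.0]
force: [0.0, -0.4, 0.1]
finger_gap: 0.663
[555.24756255 245.46568775  62.11618334] [ 0.04104437 -0.42323579  0.142637  ]
```

View pics/i_w.png

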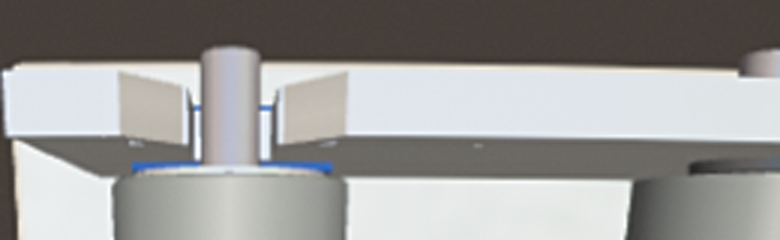

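View pics/i_s.png

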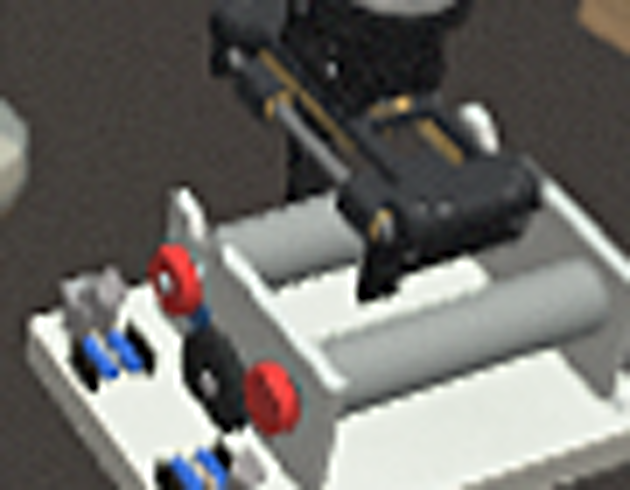

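Roller stayed put on release: the axle is in the slot, with blue pad visible below it on both sides. The red wheels match on the drive side. I lift away, turn, and go to the guard.

```bash
python3 -m creep '[{"fingers":-0.4,"linear":[0,0,-0.5],"rot":[0,0,0]},{"fingers":-0.4,"linear":[0,0,-1],"rot":[0,0,0]},{"fingers":-0.4,"linear":[0,0,-1],"rot":[0,0,0]},{"fingers":-0.4,"linear":[0,0,-1],"rot":[0,0,0]},{"fingers":-0.4,"linear":[0,0,-1],"rot":[0,0,0]}]'
python3 -m creep '[{"fingers":-1,"linear":[0,0,-1],"rot":[0,0,0]},{"fingers":-1,"linear":[0,0,-1],"rot":[0,0,0]},{"fingers":-1,"linear":[0,0,-1],"rot":[0,0,1]},{"fingers":-1,"linear":[0,0,-1],"rot":[0,0,1]},{"fingers":-1,"linear":[0,0,-1],"rot":[0,0,1]}]'|head -2
python3 -m creep '[{"fingers":-1,"linear":[0,0,-0.5],"rot":[0,0,1]},{"fingers":-1,"linear":[0,0,0],"rot":[0,0,1]},{"fingers":-1,"linear":[0,0,0],"rot":[0,0,1]},{"fingers":-1,"linear":[0,0,0],"rot":[0,0,1]},{"fingers":-1,"linear":[0,0,0],"rot":[0,0,1]}]'
python3 - <<'E'
from h import *
im=camera("top"); save('top3',im[130:230,300:400],6); ci=camera_info("top")
for t in("guard_mid","slot_drive","slot_plain","roller_drive","roller_plain","roller_mid"):
    for r in spot_point("top",t)[:4]: print(t,round(r["conf"],2),toworld("top",r["position"]).round(0))
save('top3b',im[90:200,100:230],6)
o=sensors.observe();print(o["position"],o["q"].round(2),o["t"])
E
```

```text
t: 18.75
position: [555.1, 245.5, 153.8]
ee_rot: [0.677, 0.736, 0.0, 0.0]
force: [1.2, 0.6, 0.2]
finger_gap: 0.699
t: 19.17
position: [554.8, 245.5, 254.0]
t: 19.58
position: [554.9, 245.6, 263.1]
ee_rot: [0.911, 0.412, 0.0, -0.0]
force: [-0.7, -0.3, -0.2]
finger_gap: 1.001
guard_mid 0.98 [ 287. -549.   77.]
guard_mid 0.61 [ 559. -349.   71.]
guard_mid 0.58 [ 770. -356.   56.]
slot_drive 0.89 [568. 162.  78.]
slot_plain 0.58 [551. 335.  80.]
slot_plain 0.38 [561. 164.  82.]
roller_drive 0.89 [565. 163.  82.]
roller_drive 0.88 [ 194. -262.   13.]
roller_drive 0.78 [861. -33.  19.]
roller_plain 0.9 [756.  32.  15.]
roller_plain 0.67 [547. 330.  78.]
roller_plain 0.58 [ 121. -364.   16.]
roller_mid 0.83 [ 158. -310.   11.]
roller_mid 0.77 [813.   2.  16.]
roller_mid 0.63 [560. 246.  81.]
[555.00276893 245.39770329 262.25221119] [-0.07  0.38 -0.56  1.63  0.21  1.19 -1.39] 19.9333
```

View pics/top3.png

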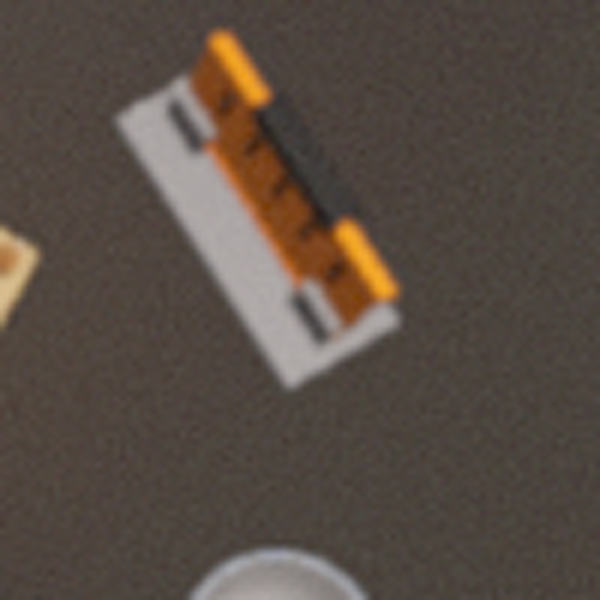

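View pics/top3b.png

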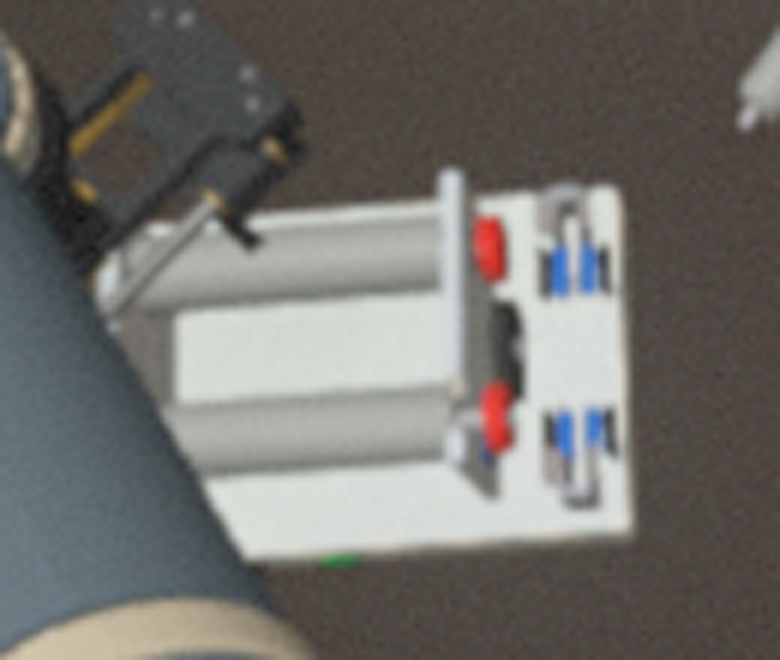

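Run:
```python
from h import *
f=lambda X,Y:[300+X/6-.4,130+Y/6-.4]
q=ray("top",[f(222,35),f(389,294)],127);d=q[1]-q[0];print(q.round(1),q.mean(0),np.linalg.norm(d),np.degrees(np.arctan2(-d[1],-d[0])))
q=ray("top",[f(116,120),f(290,387)],3);d=q[1]-q[0];print(np.degrees(np.arctan2(-d[1],-d[0])))
```

```text
[[ 624.4 -309.   127. ]
 [ 497.5 -383.7  127. ]] [ 560.94833103 -346.34188815  127.        ] 147.29701255200652 30.462106847575445
31.396604877387276
```

```bash
python3 -m creep '[{"fingers":-1,"linear":[0,0,0],"rot":[0,0,1]},{"fingers":-1,"linear":[0,0,0],"rot":[0,0,1]},{"fingers":-1,"linear":[0,0,0],"rot":[0,0,1]},{"fingers":-1,"linear":[0,0,0],"rot":[0,0,0.12]},{"fingers":-1,"linear":[-0.57,0.98,0],"rot":[0,0,0]}]' | head -3
python3 -m creep '[{"fingers":-1,"linear":[-0.57,0.98,0],"rot":[0,0,0]},{"fingers":-1,"linear":[-0.57,0.98,0],"rot":[0,0,0]},{"fingers":-1,"linear":[-0.57,0.98,0],"rot":[0,0,0]},{"fingers":-1,"linear":[-0.57,0.98,0],"rot":[0,0,0]},{"fingers":-1,"linear":[-0.57,0.98,0],"rot":[0,0,0]}]' | head -3
python3 -m creep '[{"fingers":-1,"linear":[-0.57,0.98,0],"rot":[0,0,0]},{"fingers":-1,"linear":[-0.57,0.98,0],"rot":[0,0,0]},{"fingers":-1,"linear":[-0.57,0.98,0],"rot":[0,0,0]},{"fingers":-1,"linear":[-0.57,0.98,0],"rot":[0,0,0]},{"fingers":-1,"linear":[-0.57,0.98,0],"rot":[0,0,0]}]' | head -3
python3 -m creep '[{"fingers":-1,"linear":[-0.57,0.98,0],"rot":[0,0,0]},{"fingers":-1,"linear":[-0.57,0.98,0],"rot":[0,0,0]},{"fingers":-1,"linear":[-0.57,0.98,0],"rot":[0,0,0]},{"fingers":-1,"linear":[-0.57,0.98,0],"rot":[0,0,0]},{"fingers":-1,"linear":[-0.57,0.98,0],"rot":[0,0,0]}]' | head -3
python3 - <<'E'
from h import *
o=sensors.observe();print(o["position"],o["q"].round(2),o["t"])
E
```

```text
t: 20.35
position: [554.1, 227.7, 262.4]
ee_rot: [0.962, 0.272, 0.0, -0.002]
t: 20.77
position: [557.0, 108.3, 262.2]
ee_rot: [0.963, 0.269, 0.0, 0.0]
t: 21.18
position: [558.7, -5.1, 262.2]
ee_rot: [0.963, 0.269, 0.0, 0.0]
t: 21.6
position: [560.4, -118.5, 262.2]
ee_rot: [0.963, 0.269, 0.0, 0.0]
[ 560.43043343 -118.45786804  262.19207381] [ 0.42  0.29 -0.36  1.72  0.11  1.15 -0.99] 21.6
```

```bash
python3 -m creep '[{"fingers":-1,"linear":[-0.57,0.98,0],"rot":[0,0,0]},{"fingers":-1,"linear":[-0.57,0.98,0],"rot":[0,0,0]},{"fingers":-1,"linear":[-0.57,0.98,0],"rot":[0,0,0]},{"fingers":-1,"linear":[-0.57,0.98,0],"rot":[0,0,0]},{"fingers":-1,"linear":[-0.57,0.98,0],"rot":[0,0,0]}]' | head -3
python3 -m creep '[{"fingers":-1,"linear":[-0.57,0.98,0],"rot":[0,0,0]},{"fingers":-1,"linear":[-0.57,0.98,0],"rot":[0,0,0]},{"fingers":-1,"linear":[-0.57,0.98,0],"rot":[0,0,0]},{"fingers":-1,"linear":[-0.57,0.98,0],"rot":[0,0,0]},{"fingers":-1,"linear":[-0.57,0.98,0],"rot":[0,0,0]}]' | head -3
python3 -m creep '[{"fingers":-1,"linear":[0,0,0.3],"rot":[0,0,0]},{"fingers":-1,"linear":[0,0,0.3],"rot":[0,0,0]},{"fingers":-1,"linear":[0,0,0.2],"rot":[0,0,0]},{"fingers":-1,"linear":[0,0,0],"rot":[0,0,0]}]' | head -3
python3 - <<'E'
from h import *
import pickle
ci=camera_info("wrist"); im=camera("wrist"); o=sensors.observe(); print(o["position"],o["t"],o["ee_rot"].round(3),o["q"].round(2))
pickle.dump((ci,o),open('g.pkl','wb')); save('j_w',im)
for t in("guard_mid",):
    for r in spot_point("wrist",t)[:4]: print(t,round(r["conf"],2),toworld("wrist",r["position"],ci).round(0))
E
```

```text
t: 22.02
position: [562.1, -231.8, 262.2]
ee_rot: [0.963, 0.269, 0.0, -0.0]
t: 22.43
position: [563.8, -345.2, 262.1]
ee_rot: [0.963, 0.269, 0.0, -0.0]
t: 22.77
position: [563.7, -342.1, 244.7]
ee_rot: [0.963, 0.269, -0.001, -0.001]
[ 563.99058364 -342.31190319  245.44898553] 22.8167 [ 0.963  0.269 -0.    -0.001] [ 0.66  0.44 -0.26  1.53  0.12  1.18 -0.64]
guard_mid 0.61 [ 769. -355.   56.]
```

View pics/j_w.png

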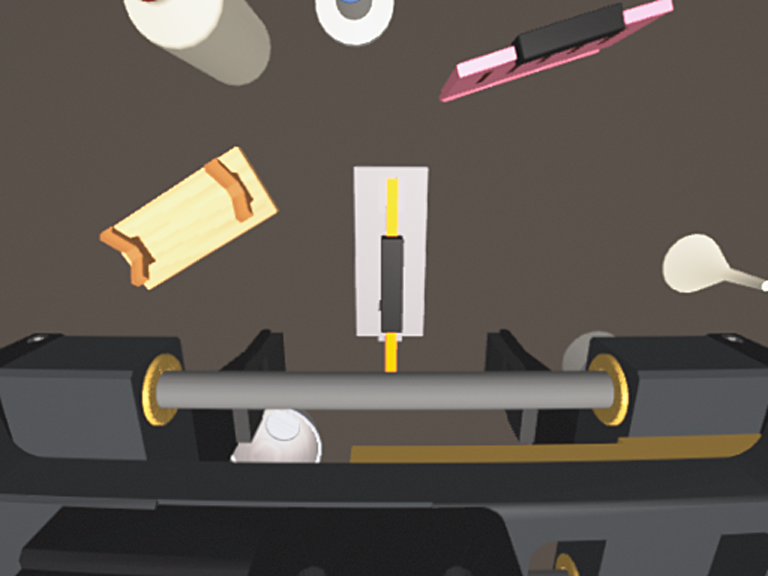

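Run:
```python
from h import *
import pickle
ci,o=pickle.load(open('g.pkl','rb'))
q=ray("wrist",np.array([[392.5,179],[392.5,236],[391.5,332],[391,372]])/1.5-.2,127,ci); print(q.round(1)); 
m=(q[1]+q[2])/2; d=q[1]-q[2]; print(m,np.linalg.norm(d),np.degrees(np.arctan2(d[1],d[0])), q[0]-m)
d=q[0]-q[2];print(np.degrees(np.arctan2(d[1],d[0])))
x,y=o["ee_rot"][:2];psi=2*np.arctan2(y,x);print(np.degrees(psi))
v=m-o["position"];c,s=np.cos(psi),np.sin(psi);print("tool x,y mm",v[0]*c+v[1]*s,v[0]*s-v[1]*c)
```

```text
[[ 626.5 -308.7  127. ]
 [ 594.  -328.6  127. ]
 [ 533.4 -364.9  127. ]
 [ 505.6 -381.5  127. ]]
[ 563.70131378 -346.76673806  127.        ] 70.64818652247291 30.937255321732508 [62.75244211 38.05988197  0.        ]
31.13971686253097
31.215939120442858
tool x,y mm -2.5561741471047186 3.659945959800097
```

```bash
python3 -m creep '[{"fingers":-0.4,"linear":[-0.13,0.18,0.8],"rot":[0,0,0]},{"fingers":-0.4,"linear":[0,0,1],"rot":[0,0,0]},{"fingers":-0.4,"linear":[0,0,1],"rot":[0,0,0]},{"fingers":-0.4,"linear":[0,0,1],"rot":[0,0,0]},{"fingers":-0.4,"linear":[0,0,0.5],"rot":[0,0,0]}]' | head -3
python3 -m creep '[{"fingers":-0.4,"linear":[0,0,0.5],"rot":[0,0,0]},{"fingers":-0.4,"linear":[0,0,0],"rot":[0,0,0]},{"fingers":-0.4,"linear":[0,0,0],"rot":[0,0,0]}]'
python3 - <<'E'
from h import *
o=sensors.observe();print(o["position"]);save('k_w',camera("wrist"))
E
```

```text
t: 23.28
position: [562.8, -347.2, 158.1]
ee_rot: [0.963, 0.268, -0.001, -0.001]
t: 23.53
position: [564.0, -348.4, 150.6]
ee_rot: [0.963, 0.268, 0.0, 0.0]
force: [1.1, 0.3, -0.3]
finger_gap: 0.704
[ 563.95731565 -348.42498504  150.60168506]
```

View pics/k_w.png

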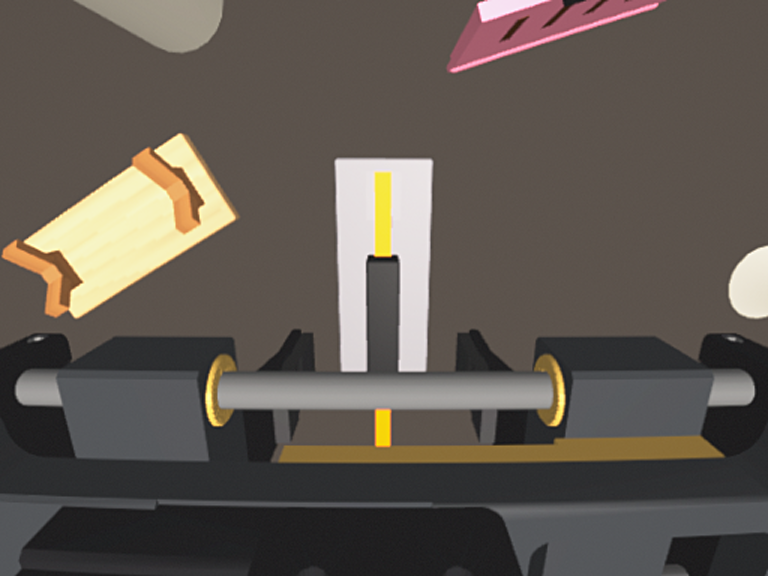

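```bash
python3 -m creep '[{"fingers":-0.4,"linear":[0,-0.07,0.5],"rot":[0,0,0]},{"fingers":-0.4,"linear":[0,0,1],"rot":[0,0,0]},{"fingers":-0.4,"linear":[0,0,0.7],"rot":[0,0,0]},{"fingers":-0.4,"linear":[0,0,0.4],"rot":[0,0,0]},{"fingers":-0.4,"linear":[0,0,0],"rot":[0,0,0]}]'
python3 -m creep '[{"fingers":1,"linear":[0,0,0],"rot":[0,0,0]},{"fingers":1,"linear":[0,0,0],"rot":[0,0,0]},{"fingers":1,"linear":[0,0,0],"rot":[0,0,0]},{"fingers":1,"linear":[0,0,0],"rot":[0,0,0]},{"fingers":1,"linear":[0,0,0],"rot":[0,0,0]}]'
python3 -m creep '[{"fingers":1,"linear":[0,0,0],"rot":[0,0,0]},{"fingers":1,"linear":[0,0,0],"rot":[0,0,0]},{"fingers":1,"linear":[0,0,0],"rot":[0,0,0]},{"fingers":1,"linear":[0,0,0],"rot":[0,0,0]},{"fingers":1,"linear":[0,0,0],"rot":[0,0,0]}]'
```

```text
t: 24.0
position: [561.8, -346.8, 96.4]
ee_rot: [0.964, 0.268, -0.001, -0.001]
force: [0.9, -0.3, 0.5]
finger_gap: 0.698
t: 24.42
position: [563.2, -347.5, 98.9]
ee_rot: [0.964, 0.268, 0.0, 0.0]
force: [0.8, 0.5, 0.2]
finger_gap: 0.406
t: 24.83
position: [562.9, -347.4, 98.3]
ee_rot: [0.964, 0.268, 0.0, 0.0]
force: [-1.0, 0.0, 1.5]
finger_gap: 0.18
```

```bash
python3 -m creep '[{"fingers":1,"linear":[0,0,-0.3],"rot":[0,0,0]},{"fingers":1,"linear":[0,0,-0.7],"rot":[0,0,0]},{"fingers":1,"linear":[0,0,-1],"rot":[0,0,0]},{"fingers":1,"linear":[0,0,-1],"rot":[0,0,0]},{"fingers":1,"linear":[0,0,-1],"rot":[0,0,0]}]'
python3 -m creep '[{"fingers":1,"linear":[0,0,-1],"rot":[0,0,0]},{"fingers":1,"linear":[0,0,-1],"rot":[0,0,0]},{"fingers":1,"linear":[0,0,-1],"rot":[0,0,0]},{"fingers":1,"linear":[0,0,-1],"rot":[0,0,0]},{"fingers":1,"linear":[0,0,-1],"rot":[0,0,0]}]' | head -2
python3 -m creep '[{"fingers":1,"linear":[0,0,-1],"rot":[0,0,0]},{"fingers":1,"linear":[0,0,-1],"rot":[0,0,0]},{"fingers":1,"linear":[0,0,-0.5],"rot":[0,0,0]},{"fingers":1,"linear":[0,0,0],"rot":[0,0,0]}]'
python3 - <<'E'
from h import *
import pickle
ci=camera_info("wrist"); im=camera("wrist"); o=sensors.observe(); print(o["position"],o["t"],o["ee_rot"].round(3),o["q"].round(2))
save('l_w',im);save('l_s',camera("scene")[100:300,90:340],3)
E
```

```text
t: 25.25
position: [562.5, -347.1, 178.9]
ee_rot: [0.964, 0.268, -0.0, -0.0]
force: [1.1, -0.4, -1.6]
finger_gap: 0.182
t: 25.67
position: [562.4, -347.1, 279.2]
t: 26.0
position: [563.8, -347.7, 331.1]
ee_rot: [0.964, 0.268, 0.002, 0.002]
force: [0.6, 0.3, -0.9]
finger_gap: 0.185
[ 563.09920507 -347.34633747  328.96348301] 26.05 [0.964 0.268 0.001 0.001] [ 0.67  0.4  -0.26  1.41  0.1   1.34 -0.62]
```

View pics/l_w.png

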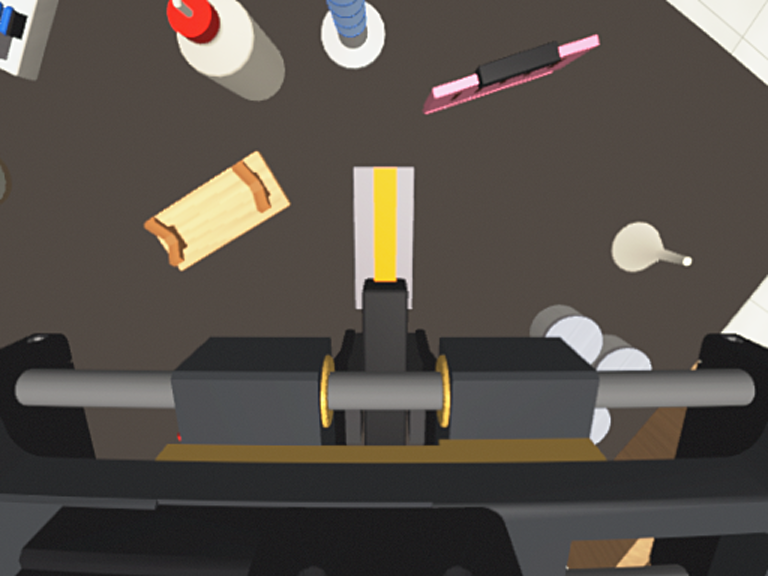

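View pics/l_s.png

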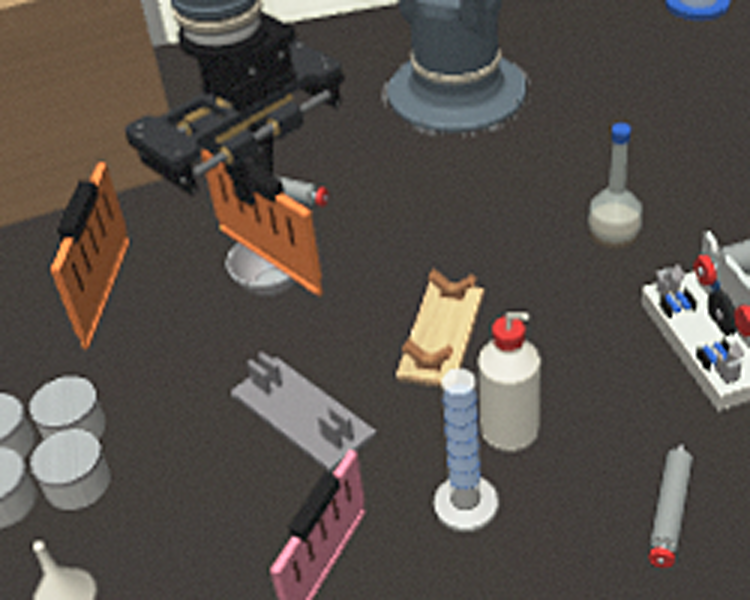

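```bash
python3 -m creep '[{"fingers":1,"linear":[0,0,0],"rot":[0,0,1]},{"fingers":1,"linear":[0,0,0],"rot":[0,0,1]},{"fingers":1,"linear":[0,0,0],"rot":[0,0,1]},{"fingers":1,"linear":[0,0,0],"rot":[0,0,1]},{"fingers":1,"linear":[0,0,0],"rot":[0,0,0.6]}]' | head -3
python3 -m creep '[{"fingers":1,"linear":[0.19,-1,0],"rot":[0,0,0]},{"fingers":1,"linear":[0.19,-1,0],"rot":[0,0,0]},{"fingers":1,"linear":[0.19,-1,0],"rot":[0,0,0]},{"fingers":1,"linear":[0.19,-1,0],"rot":[0,0,0]},{"fingers":1,"linear":[0.19,-1,0],"rot":[0,0,0]}]' | head -3
python3 -m creep '[{"fingers":1,"linear":[0.19,-1,0],"rot":[0,0,0]},{"fingers":1,"linear":[0.19,-1,0],"rot":[0,0,0]},{"fingers":1,"linear":[0.19,-1,0],"rot":[0,0,0]},{"fingers":1,"linear":[0.19,-1,0],"rot":[0,0,0]},{"fingers":1,"linear":[0.19,-1,0],"rot":[0,0,0]}]' | head -3
python3 -m creep '[{"fingers":1,"linear":[0.19,-1,0],"rot":[0,0,0]},{"fingers":1,"linear":[0.19,-1,0],"rot":[0,0,0]},{"fingers":1,"linear":[0.19,-1,0],"rot":[0,0,0]},{"fingers":1,"linear":[0.19,-1,0],"rot":[0,0,0]},{"fingers":1,"linear":[0.19,-1,0],"rot":[0,0,0]}]' | head -3
python3 -m creep '[{"fingers":1,"linear":[0.19,-1,0],"rot":[0,0,0]},{"fingers":1,"linear":[0.19,-1,0],"rot":[0,0,0]},{"fingers":1,"linear":[0.19,-1,0],"rot":[0,0,0]},{"fingers":1,"linear":[0.19,-1,0],"rot":[0,0,0]},{"fingers":1,"linear":[0.19,-1,0],"rot":[0,0,0]}]' | head -3
python3 - <<'E'
from h import *
o=sensors.observe();print(o["position"],o["t"],o["q"].round(2))
E
```

```text
t: 26.52
position: [562.0, -347.0, 325.7]
ee_rot: [0.999, 0.039, -0.002, -0.001]
t: 26.93
position: [572.7, -244.9, 325.9]
ee_rot: [0.999, 0.041, -0.002, -0.001]
t: 27.35
position: [583.4, -143.8, 326.0]
ee_rot: [0.999, 0.041, -0.002, -0.0]
t: 27.77
position: [594.1, -42.8, 326.0]
ee_rot: [0.999, 0.041, -0.002, -0.0]
t: 28.18
position: [605.0, 58.3, 326.0]
ee_rot: [0.999, 0.041, -0.002, 0.0]
[604.97785982  58.27932693 325.9886721 ] 28.1833 [ 0.1   0.31 -0.35  1.54  0.11  1.31 -1.75]
```

```bash
python3 -m creep '[{"fingers":1,"linear":[0.17,-0.97,0],"rot":[0,0,0]},{"fingers":1,"linear":[0.17,-0.97,0],"rot":[0,0,0]},{"fingers":1,"linear":[0.17,-0.97,0],"rot":[0,0,0]},{"fingers":1,"linear":[0,0,1],"rot":[0,0,0]},{"fingers":1,"linear":[0,0,1],"rot":[0,0,0]}]' | head -3
python3 -m creep '[{"fingers":1,"linear":[0,0,1],"rot":[0,0,0]},{"fingers":1,"linear":[0,0,1],"rot":[0,0,0]},{"fingers":1,"linear":[0,0,1],"rot":[0,0,0]},{"fingers":1,"linear":[0,0,1],"rot":[0,0,0]},{"fingers":1,"linear":[0,0,0.6],"rot":[0,0,0]}]' | head -3
python3 -m creep '[{"fingers":1,"linear":[0,0,0],"rot":[0,0,0]},{"fingers":1,"linear":[0,0,0],"rot":[0,0,0]},{"fingers":1,"linear":[0,0,0],"rot":[0,0,0]},{"fingers":1,"linear":[0,0,0],"rot":[0,0,0]}]'
python3 - <<'E'
from h import *
import pickle
ci=camera_info("wrist"); im=camera("wrist"); o=sensors.observe(); print(o["position"],o["t"],o["ee_rot"].round(4),o["q"].round(2))
pickle.dump((ci,o),open('m.pkl','wb'))
save('m_w',im);save('m_s',camera("scene")[110:230,260:400],5);save('m_t',camera("top")[80:200,120:270],5)
E
```

```text
t: 28.6
position: [610.8, 118.6, 286.8]
ee_rot: [0.999, 0.043, -0.0, -0.0]
t: 29.02
position: [608.9, 115.6, 191.9]
ee_rot: [0.999, 0.041, -0.003, 0.001]
t: 29.35
position: [612.1, 116.7, 197.5]
ee_rot: [0.999, 0.041, 0.001, -0.0]
force: [-0.1, -0.1, -1.3]
finger_gap: 0.183
[612.04930491 116.68064789 197.54166152] 29.4 [ 9.992e-01  4.090e-02  1.300e-03 -2.000e-04] [ 0.01  0.43 -0.36  1.68  0.17  1.06 -1.89]
```

View pics/m_w.png

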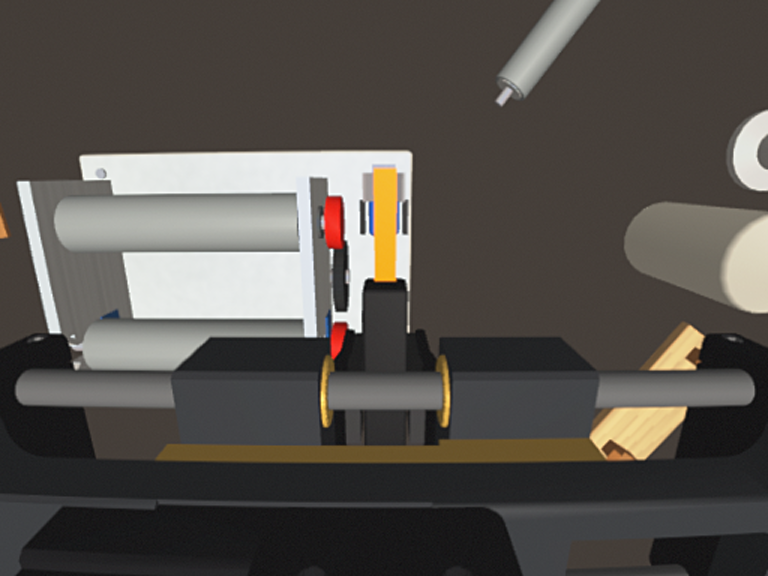

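View pics/m_s.png

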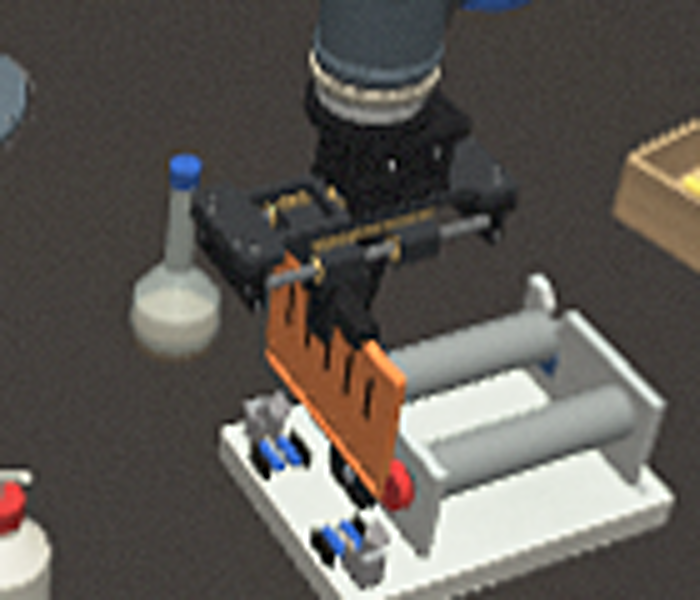

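View pics/m_t.png

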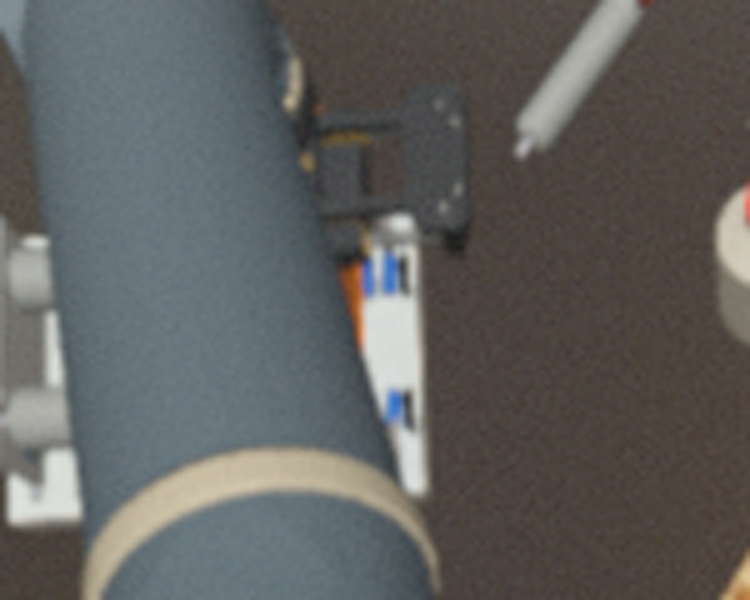

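Run:
```python
import cv2
im=cv2.imread('pics/m_w.png'); cv2.imwrite('pics/m_wc.png',cv2.resize(im[140:300,290:430],None,fx=4.5,fy=3.5,interpolation=cv2.INTER_CUBIC))
```

```text
(no output)
```

View pics/m_wc.png

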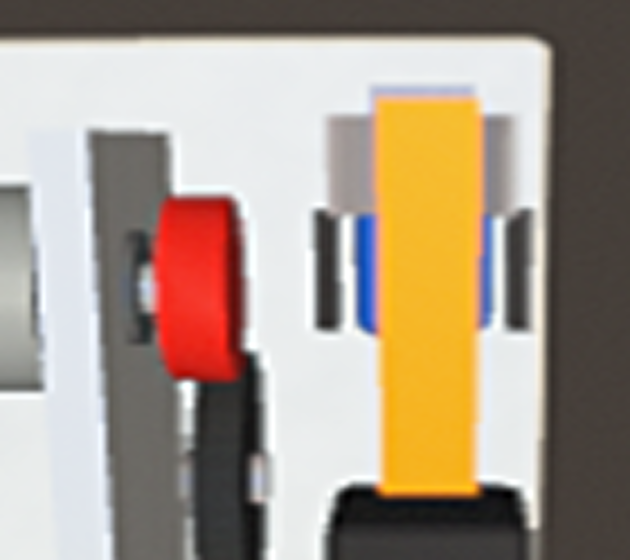

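Run:
```python
from h import *
import pickle
from scipy.optimize import least_squares
ci,o=pickle.load(open('m.pkl','rb'))
g=lambda X,Y:((290+X/4.5)/1.5-.2,(140+Y/3.5)/1.5-.2)
P=[(95,-157.7,30)+g(548,40),(95,107.3,30,80/1.5-.2,156/1.5-.2),(75,-91,110)+g(88,130),(75,-83,110)+g(28,130),(75,91,110,18/1.5-.2,182/1.5-.2),(75,83,110,33/1.5-.2,181/1.5-.2)]
F=np.array(P,float)
def tw(p,X):
    c,s=np.cos(p[2]),np.sin(p[2]);X=np.atleast_2d(X); return np.c_[p[0]+c*X[:,0]-s*X[:,1],p[1]+s*X[:,0]+c*X[:,1],X[:,2]]
r=least_squares(lambda p:(proj("wrist",tw(p,F[:,:3]),ci)-F[:,3:]).ravel(),[600,251,.08],loss='soft_l1');p=r.x
print(p[:2],np.degrees(p[2]));print((proj("wrist",tw(p,F[:,:3]),ci)-F[:,3:]).round(1).tolist())
T=o["position"]; c,s=np.cos(p[2]),np.sin(p[2]); L=lambda P:(np.array([[c,s],[-s,c]])@(P[:2]-p[:2])).round(2)
x,y=o["ee_rot"][:2];print("psi",np.degrees(2*np.arctan2(y,x)),"TCP in cradle",L(T))
zt=T[2]+28.7
for nm,q in (("far end",g(426.5,97)),("rail end",g(429,495))): 
    print(nm,L(ray("wrist",[q],zt,ci)[0]))
for z in(50,60,68): print("clip centre at wall top far end",z,L(ray("wrist",[g(421.5,115)],z,ci)[0]),L(ray("wrist",[g(421.5,215)],z,ci)[0]),"stop",L(ray("wrist",[g(423.5,90)],z,ci)[0]),"blk",L(ray("wrist",[g(423,210)],30,ci)[0]))
```

```text
[598.0384962  251.64465969] 4.802825451545287
[[1.1, -0.4], [-0.8, -0.6], [0.2, 0.1], [0.2, 0.2], [0.4, 0.1], [-1.7, 0.5]]
psi 4.691247590507951 TCP in cradle [   2.66 -135.66]
far end [  77.33 -135.64]
rail end [  40.17 -135.77]
clip centre at wall top far end 50 [  78.26 -134.77] [  57.63 -134.72] stop [  83.32 -135.11] blk [  57.7  -134.93]
clip centre at wall top far end 60 [  78.12 -134.8 ] [  58.15 -134.75] stop [  83.01 -135.12] blk [  57.7  -134.93]
clip centre at wall top far end 68 [  78.   -134.82] [  58.57 -134.78] stop [  82.77 -135.14] blk [  57.7  -134.93]
```

```bash
python3 -m creep '[{"fingers":1,"linear":[-0.13,-0.04,0.6],"rot":[0,0,0]},{"fingers":1,"linear":[0,0,0.6],"rot":[0,0,0]},{"fingers":1,"linear":[0,0,0.5],"rot":[0,0,0]},{"fingers":1,"linear":[0,0,0],"rot":[0,0,0]},{"fingers":1,"linear":[0,0,0],"rot":[0,0,0]}]'
python3 -m creep '[{"fingers":1,"linear":[0,0,0],"rot":[0,0,0]},{"fingers":1,"linear":[0,0,0],"rot":[0,0,0]},{"fingers":1,"linear":[0,0,0],"rot":[0,0,0]}]'
python3 - <<'E'
from h import *
import pickle
ci=camera_info("wrist"); im=camera("wrist"); o=sensors.observe(); print(o["position"],o["t"],o["ee_rot"].round(4),o["q"].round(2))
pickle.dump((ci,o),open('n.pkl','wb'))
save('n_w',im[85:205,180:300],5);save('n_s',camera("scene")[120:230,280:390],6)
E
```

```text
t: 29.92
position: [608.2, 116.7, 161.2]
ee_rot: [0.999, 0.041, -0.001, 0.0]
force: [0.1, -0.7, -0.2]
finger_gap: 0.18
t: 30.17
position: [609.1, 117.1, 162.8]
ee_rot: [0.999, 0.041, 0.001, -0.0]
force: [0.4, 0.0, -2.0]
finger_gap: 0.177
[609.03781753 117.03032577 162.71673006] 30.2167 [ 9.992e-01  4.080e-02  6.000e-04 -1.000e-04] [ 0.    0.46 -0.36  1.72  0.19  0.99 -1.91]
```

View pics/n_w.png

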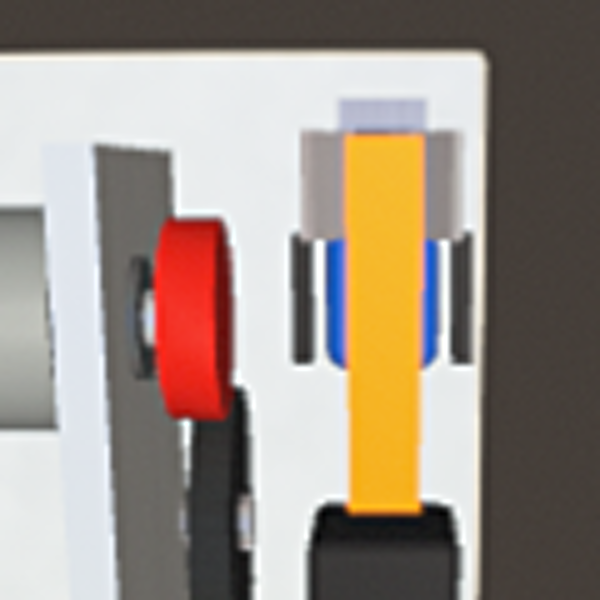

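View pics/n_s.png

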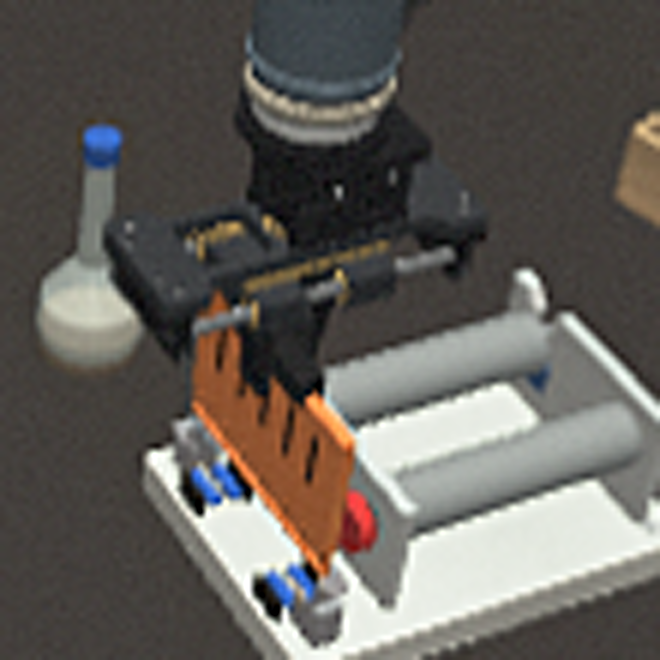

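Guard centred in the clips: panel at column ~384.5, guide walls centred at ~382 in the 5x crop, so within 0.5 mm. Lowering into the guides.

```bash
python3 -m creep '[{"fingers":1,"linear":[0,0,0.3],"rot":[0,0,0]},{"fingers":1,"linear":[0,0,0.3],"rot":[0,0,0]},{"fingers":1,"linear":[0,0,0.2],"rot":[0,0,0]},{"fingers":1,"linear":[0,0,0],"rot":[0,0,0]}]'
python3 -m creep '[{"fingers":1,"linear":[0,0,0.3],"rot":[0,0,0]},{"fingers":1,"linear":[0,0,0.3],"rot":[0,0,0]},{"fingers":1,"linear":[0,0,0.1],"rot":[0,0,0]},{"fingers":1,"linear":[0,0,0],"rot":[0,0,0]}]'
```

```text
t: 30.6
position: [607.6, 116.6, 144.5]
ee_rot: [0.999, 0.041, -0.001, 0.0]
force: [0.7, 0.8, -0.8]
finger_gap: 0.176
t: 30.93
position: [608.1, 116.7, 131.1]
ee_rot: [0.999, 0.041, -0.001, 0.0]
force: [-0.5, -0.3, -1.5]
finger_gap: 0.173
```

```bash
python3 -m creep '[{"fingers":1,"linear":[0,0,0.1],"rot":[0,0,0]},{"fingers":1,"linear":[0,0,0.1],"rot":[0,0,0]},{"fingers":1,"linear":[0,0,0.1],"rot":[0,0,0]},{"fingers":1,"linear":[0,0,0],"rot":[0,0,0]}]'
python3 -m creep '[{"fingers":1,"linear":[0,0,0.1],"rot":[0,0,0]},{"fingers":1,"linear":[0,0,0.1],"rot":[0,0,0]},{"fingers":1,"linear":[0,0,0.1],"rot":[0,0,0]},{"fingers":1,"linear":[0,0,0],"rot":[0,0,0]}]'
```

```text
t: 31.27
position: [609.3, 117.5, 127.0]
ee_rot: [0.999, 0.041, 0.001, -0.0]
force: [0.3, -0.6, 2.0]
finger_gap: 0.18
t: 31.6
position: [609.6, 117.5, 121.6]
ee_rot: [0.999, 0.041, 0.001, -0.0]
force: [0.4, 0.9, 4.2]
finger_gap: 0.184
```

```bash
python3 -m creep '[{"fingers":1,"linear":[0,0,0.1],"rot":[0,0,0]},{"fingers":1,"linear":[0,0,0.1],"rot":[0,0,0]},{"fingers":1,"linear":[0,0,0],"rot":[0,0,0]},{"fingers":1,"linear":[0,0,0],"rot":[0,0,0]}]'
python3 -m creep '[{"fingers":1,"linear":[0,0,0.1],"rot":[0,0,0]},{"fingers":1,"linear":[0,0,0],"rot":[0,0,0]},{"fingers":1,"linear":[0,0,0],"rot":[0,0,0]}]'
```

```text
t: 31.93
position: [609.4, 117.3, 116.3]
ee_rot: [0.999, 0.041, 0.001, -0.0]
force: [2.6, 2.0, 1.3]
finger_gap: 0.185
t: 32.18
position: [609.5, 117.5, 116.2]
ee_rot: [0.999, 0.041, 0.001, -0.0]
force: [-0.9, 0.5, 9.7]
finger_gap: 0.177
```

```bash
python3 -m creep '[{"fingers":1,"linear":[0,0,0.08],"rot":[0,0,0]},{"fingers":1,"linear":[0,0,0],"rot":[0,0,0]},{"fingers":1,"linear":[0,0,0],"rot":[0,0,0]}]'
python3 - <<'E'
from h import *
im=camera("wrist"); o=sensors.observe(); print(o["position"],o["force"],o["ft_torque"])
save('o_w',im[85:205,180:300],5);save('o_s',camera("scene")[120:230,280:390],6)
E
```

```text
t: 32.43
position: [609.5, 117.7, 116.1]
ee_rot: [0.999, 0.041, 0.001, -0.0]
force: [-4.8, 0.1, 20.4]
finger_gap: 0.179
[609.49935841 117.68966377 116.13365214] [-4.93931783 -0.69995741 18.74326247] [-0.10192527  1.05587772 -0.0564033 ]
```

View pics/o_w.png

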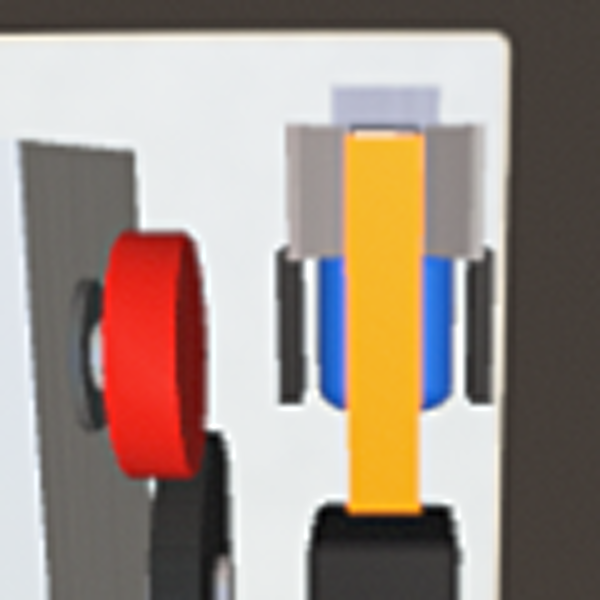

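View pics/o_s.png

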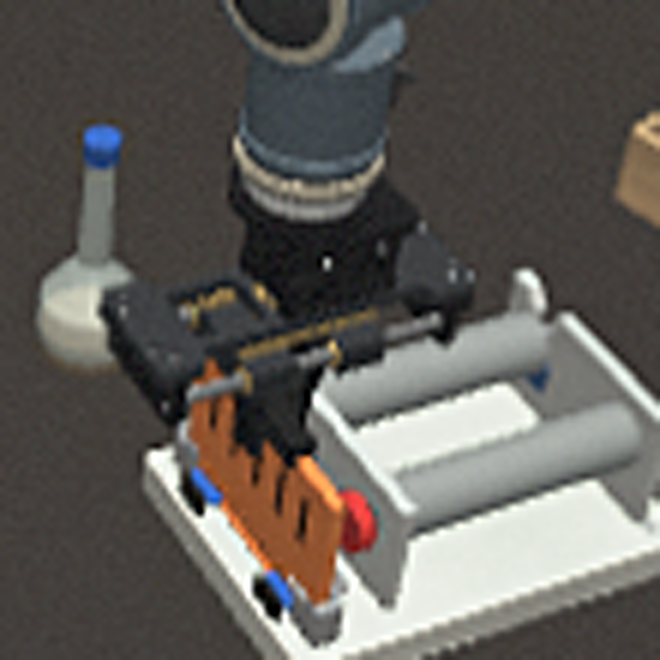

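It stays at z = 116.1 under 20 N, so the guard is bottomed. I relieve the push, open a little, then rise.

```bash
python3 -m creep '[{"fingers":1,"linear":[0,0,-0.13],"rot":[0,0,0]},{"fingers":1,"linear":[0,0,0],"rot":[0,0,0]},{"fingers":0.2,"linear":[0,0,0],"rot":[0,0,0]},{"fingers":0.2,"linear":[0,0,0],"rot":[0,0,0]},{"fingers":0.2,"linear":[0,0,0],"rot":[0,0,0]}]'
python3 -m creep '[{"fingers":0.2,"linear":[0,0,0],"rot":[0,0,0]},{"fingers":0.2,"linear":[0,0,-0.3],"rot":[0,0,0]},{"fingers":0.2,"linear":[0,0,-0.5],"rot":[0,0,0]},{"fingers":0.2,"linear":[0,0,-0.6],"rot":[0,0,0]},{"fingers":0.2,"linear":[0,0,-1],"rot":[0,0,0]}]'
python3 -m creep '[{"fingers":0.2,"linear":[0,0,-1],"rot":[0,0,0]},{"fingers":0,"linear":[0,0,-1],"rot":[0,0,0]},{"fingers":0,"linear":[0,0,-1],"rot":[0,0,0]},{"fingers":0,"linear":[0,0,-1],"rot":[0,0,0]},{"fingers":0,"linear":[0,0,-0.5],"rot":[0,0,0]}]'
python3 - <<'E'
from h import *
for c in("wrist","scene","top"):
    ci=camera_info(c);im=camera(c)
    save('p_'+c,im if c=="wrist" else im[110:230,270:410] if c=="scene" else im[80:200,100:250],1.5 if c=="wrist" else 5)
    for t in("guard_mid","guard_home","slot_drive","roller_drive","slot_plain","roller_plain"):
        print(c,t,[(round(r["conf"],2),toworld(c,r["position"],ci).round(0).tolist()) for r in spot_point(c,t)[:3]])
print(sensors.observe()["t"])
E
```

```text
t: 32.95
position: [607.6, 116.3, 114.1]
ee_rot: [0.999, 0.041, -0.001, 0.0]
force: [0.1, -0.9, 0.5]
finger_gap: 0.327
t: 33.37
position: [607.8, 116.7, 163.2]
ee_rot: [0.999, 0.041, -0.001, 0.0]
force: [0.9, 0.3, -0.2]
finger_gap: 0.395
t: 33.78
position: [609.9, 117.5, 257.5]
ee_rot: [0.999, 0.041, 0.003, -0.0]
force: [0.6, 0.7, 0.8]
finger_gap: 0.494
wrist guard_mid []
wrist guard_home [(0.55, [610.0, 118.0, 89.0])]
wrist slot_drive [(0.58, [561.0, 166.0, 82.0])]
wrist roller_drive [(0.76, [562.0, 159.0, 76.0])]
wrist slot_plain [(0.93, [546.0, 332.0, 80.0])]
wrist roller_plain [(0.78, [756.0, 34.0, 12.0]), (0.76, [547.0, 334.0, 82.0])]
scene guard_mid [(0.96, [767.0, -357.0, 56.0]), (0.95, [614.0, 119.0, 89.0]), (0.91, [286.0, -543.0, 74.0])]
scene guard_home [(0.96, [608.0, 117.0, 92.0])]
scene slot_drive [(0.98, [566.0, 162.0, 80.0])]
scene roller_drive [(0.86, [862.0, -31.0, 13.0]), (0.65, [199.0, -256.0, 18.0]), (0.63, [561.0, 164.0, 81.0])]
scene slot_plain [(0.73, [549.0, 332.0, 80.0])]
scene roller_plain [(0.69, [758.0, 34.0, 13.0]), (0.66, [550.0, 334.0, 84.0]), (0.53, [123.0, -356.0, 13.0])]
top guard_mid [(0.97, [609.0, 117.0, 89.0]), (0.83, [770.0, -359.0, 57.0]), (0.65, [285.0, -548.0, 73.0])]
top guard_home [(0.68, [566.0, 159.0, 81.0]), (0.63, [611.0, 118.0, 87.0])]
top slot_drive [(0.96, [568.0, 161.0, 81.0]), (0.43, [610.0, 113.0, 87.0])]
top roller_drive [(0.86, [860.0, -33.0, 18.0]), (0.67, [197.0, -257.0, 15.0])]
top slot_plain [(0.61, [548.0, 334.0, 79.0])]
top roller_plain [(0.7, [759.0, 30.0, 16.0]), (0.63, [122.0, -361.0, 15.0])]
34.8333
```

View pics/p_wrist.png

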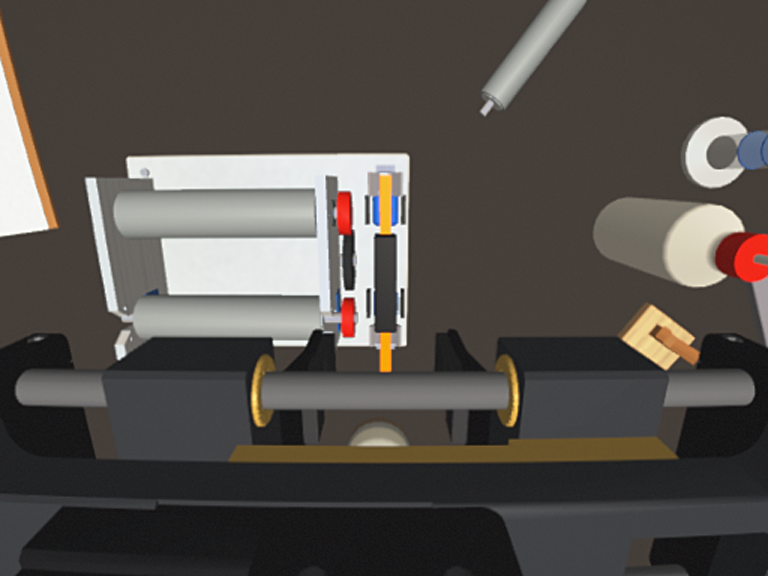

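View pics/p_scene.png

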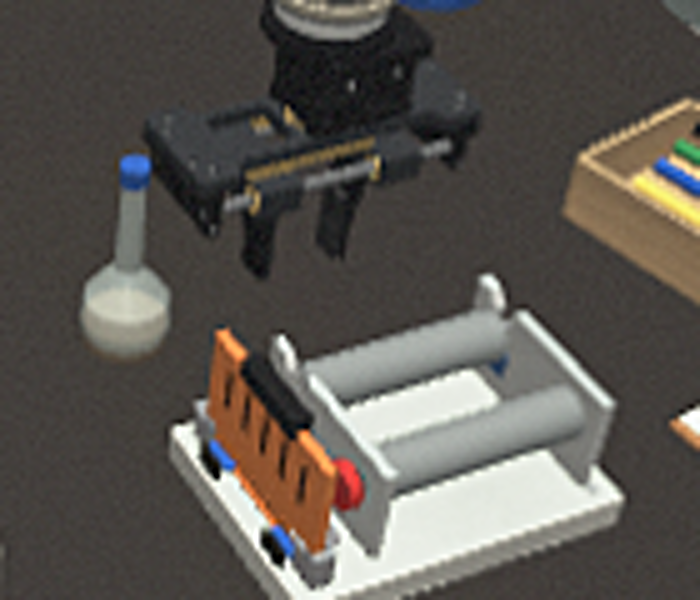

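Looks right. I check heights by overlaying the home models on the pictures.

Run:
```python
from h import *
p=(599.2,251.5);a=np.radians(4.78);c,s=np.cos(a),np.sin(a)
tw=lambda X:np.array([[p[0]+c*x-s*y,p[1]+s*x+c*y,z] for x,y,z in X])
G=tw([(-75,-139,145),(75,-139,145),(75,-139,30),(-75,-139,30)])
R=tw([(-45,-110,80),(-45,-80,100),(-45,80,100),(-45,100,80)])
R2=tw([(45,-110,80),(45,-80,100),(45,80,100),(45,100,80)])
im=camera("scene");k=6;x0,y0=300,150
big=cv2.resize(im[y0:y0+90,x0:x0+110],None,fx=k,fy=k,interpolation=cv2.INTER_CUBIC)
for Q,cl,col in((G,1,(0,255,0)),(R,0,(0,255,255)),(R2,0,(255,0,255))):
    q=(((proj("scene",Q)-[x0,y0])+.5)*k).round().astype(int); cv2.polylines(big,[q.reshape(-1,1,2)],bool(cl),col,1)
save('q_s',big,1)
save('q_all',im); print(sensors.observe()["t"])
```

```text
34.8833
```

View pics/q_s.png

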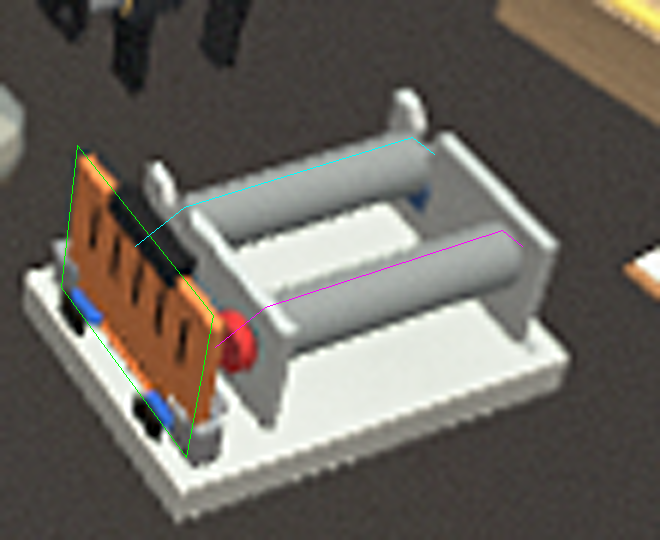

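View pics/q_all.png

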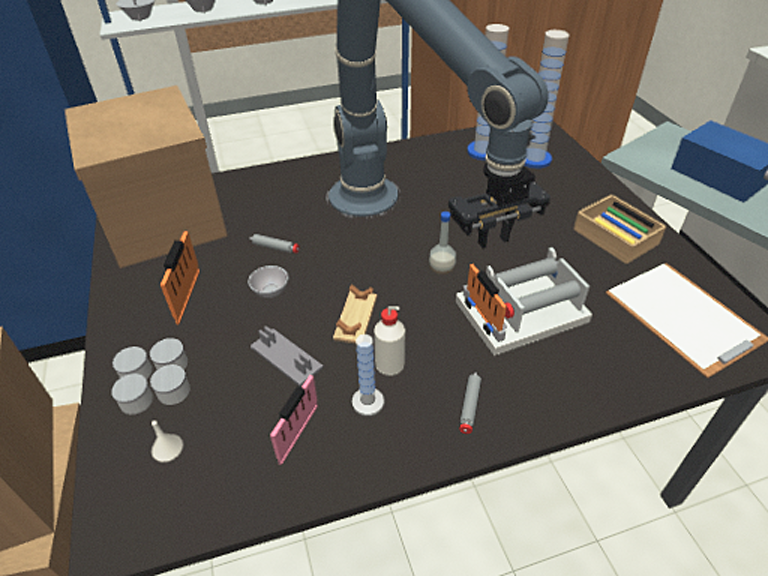

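The overlays match within the calibration (about 1 px) and the other items are undisturbed. Handing in.

```bash
python3 -c "
from rig import ticket,sensors
print(sensors.observe()['t'],sensors.observe()['qd'].round(3)); print(ticket.sign_off())"
```

```text
34.8833 [-0.     0.    -0.    -0.001  0.002 -0.002 -0.001]
the job is handed in; nothing more can be done
None
```

The roller is in both slots and the orange guard is home in its clips. I handed the job in at 34.9 s with the arm clear and still; no verdict was reported.

**Roller:** I lifted the largest loose roller off its rest and lowered it with its red wheel on the same side as the fitted one. The slots took its weight at the expected height, 80 mm, and it did not move when released. At the plain end I could see the axle in the slot with the blue pad below it. I could not see into the drive-end slot as closely. There I relied on the red wheel's place beside the end plate, the roller lying level with the fitted one, and the network positions, which put both axle ends on their slot points within the networks' error of a few mm.

**Guard:** I took the smaller orange guard from its stand and pushed it straight down. It stopped at the predicted height, 30 mm above the bench at its foot, and held there under about 20 N. It stood upright between the clips after release. The readings during the snap peaked at only about 4 N, below the 8 to 14 N stated. They come only at the end of each move, so I most likely missed the peak. The push also showed a sideways pull of about 5 N.

**Final check:** The home outline drawn over the scene picture matched the guard and roller to about one pixel of calibration offset. The flask, wash bottle, cylinder and pan stood where they were.

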